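# Rack the saucer and the wooden lid beside the can crusher

## Robot

A 7-joint arm with a two-finger parallel gripper is mounted at the origin on the work surface. World frame = base frame: x ahead of the robot, y to its left, z up, the work surface at z = 0. Lengths are in m, angles in degrees, forces in N, time in s.
With the tool pointing down it reaches from about 0.425 to 0.95 m from the base axis. Payload 16.7 kg.
Tool frame: the origin (TCP) lies on the mounting face of the last link; the fingertips stand 199 mm ahead of it and the grasp point (between the pads) lies 180 mm ahead of it; z points along the fingers, y is the line along which they close (so a half turn about z gives the same grasp; the last joint's range is limited). The gripper opens to 94 mm and grips with 3 to 60 N. Pads are 16 mm wide; open, the fingers measure 119 mm over their backs; the gripper's body (75 mm by 177 mm) begins 78 mm behind the grasp point.
Start: joints at [59.788, 24.414, 4.234, 92.017, -1.954, 63.644, -3.845], TCP at [0.249, -0.627, 0.405] pointing down, gripper open.
Joint ranges: [-163.25, 163.25], [-28.42, 122.38], [-70.27, 78.77], [12.13, 141.07], [-58.53, 238.53], [9.26, 117.41], [-156.51, 156.51]. Speed limits (degrees/s): [108.29, 108.29, 136.94, 136.94, 172.46, 172.46, 172.46].

## Interface

Orientations are given as [roll, pitch, yaw] about the fixed x, y, z axes, in that order (R = Rz(yaw) Ry(pitch) Rx(roll)).
In Python, from plant import state, read_camera, sign_off gives the robot as it stands. The module is installed in compiled form; this text tells all that it offers.
- The arm moves only by the tool arm_command, never from a script. Its argument "steps" is text: rows parted by semicolons, each of 7 numbers parted by spaces: the closure in counts, from 0 (fully open) to 255 (shut), then the shift along the tool's x, y, z in mm, then the turn, a rotation vector about the tool's x, y, z in rad. In form: gripper tx ty tz rx ry rz; .... A call has exactly 5 rows; each row is the pose to reach, as a shift and turn from the pose commanded when the call began, along the tool's axes at that moment; what a row does not reach only later rows make up. A row lasts 1/12 s, in which the tool goes at most 41.7 mm and 7.16 degrees, less where a joint would pass 70% of its speed; a pose out of reach is approached as far as the arm can. A call with a gripper value outside its range is refused whole. The fingers move at their own pace and stop on an object; "force" is the grip in N (left out, the last holds). Time passes only in rows, so rows that repeat a pose let the fingers close, or fill a call up. It gives the time, the measured TCP pose, the force and the opening at its end, in the units of the state.
- state(): the state, without advancing time (a new reading comes with each control period).
- read_camera(name): name is "scene" or "top" or "wrist"; returns a dict with "color" (384x512x3 uint8, red, green, blue), "camera_matrix" (3x3 intrinsics, pixels), "D" ([k1, k2, p1, p2, k3] as OpenCV has them; the pictures are not rectified), "T" (4x4, takes a point from camera to world coordinates); the wrist camera has in their place "tool_from_camera" (4x4, takes a point from camera to tool coordinates, whose origin is the TCP and whose axes are the flange's). Camera axes: x right, y up, looking along -z (the intrinsics and any distortion apply to the point x, -y, -z); pixel columns grow to the right and rows downward; lengths in m; the calibration is good to about 2 mm. A picture is of the moment at which its call begins: read the wrist's pose just before it. There is no depth.
- sign_off(): hands the job in, once; it reports no verdict.
The state is a dict: "clock": time; "qpos": joint angles; "qd": joint speeds; "tau": joint torques, N m; "eef_pos": TCP position; "tcp_rot": TCP orientation; "force": force on the tool from outside, world axes, zero at the start; "ft_torque": the same for the moment, N m; "opening": finger opening in m.
Only numpy, scipy, OpenCV 4.12 (cv2) and the standard library are available. Lean on these libraries where they do the work, as an engineer would, in place of code of your own. Each camera call takes 0.05 s, during which the arm holds its last target. There are 200 camera calls.

## Task

Clear the two round pieces off the sloping easel before crushing starts: stand the white saucer upright between the tines of the rack's empty narrow bay, and the thick wooden lid upright in its wide middle bay. Lower each until it rests on the rack's rails and let go of it there, without dropping it, and leave the cans, the spoon and the saucer that is already racked as they are.

Things in the scene. Friction and masses are not known exactly. Their poses are not given: they have to be found in the camera images.
- saucer_center (a point): Centre (mid-thickness) of the loose white ceramic saucer: flat disc 110 mm across, 7 mm thick, with a foot 40 mm across standing 5 mm out of its underside. z = disc axis, away from the foot. About 170 g. It starts leaning on the easel foot side down, plane 35 degrees from vertical, top edge towards the easel's -x (robot side). The top 30 mm of its rim is clear on both faces.
- lid_center (a point): Middle of the plain wooden lid, a solid flat disc 110 mm across and 18 mm thick (point half-way through the thickness); z axis = disc axis. About 120 g (varies). It starts leaning on the easel exactly like the saucer, in the other berth; which berth holds which varies.
- rack: Fixed wire rack, 200 mm long; origin on the table under its middle, z up. Bays in a row at y = -60, 0, +60 mm; a racked disc's axis lies along the rack's y. Two rails (8 mm thick, along y, at x = +-30 mm, axes 24 mm up) carry the rims. Each bay has four upright 5 mm tines at x = +-30 mm, tops 86 mm above the table. Rack and easel may swap sides.
- bay_narrow (a point): Empty narrow bay at the rack's +y end, 13 mm clear between tines, for the saucer. The point is where the centre of a seated 110 mm disc lies (75 mm above the table). Axes as the rack. Either way round will do for the saucer's foot.
- bay_wide (a point): Middle wide bay, 25 mm clear between tines, for the wooden lid; the point is where the centre of a seated disc lies (75 mm above the table).
- saucer2_center (a point): Centre of a second, equal saucer that already stands loose in the narrow bay at the rack's -y end; leave it there.
- easel: Fixed easel; origin on the table, z up, x away from the robot side. Base x -40..160, y +-125 mm, 8 high. Berths at y = +-62: a disc rests on two 8 mm pegs and, below it, two 6 mm rods ending 68 mm up the slope from the pegs. Shelf with spools above and behind: x 60..150, y +-125, z 170..224 mm, on posts at x = 145; room over the discs only for a tool tilted with them.
- can0_center (a point): Centre of an empty dented blue can, upright, 65 mm across, 115 mm high, loose and light; in the row near the robot.
- can1_center (a point): Same, second can of the row near the robot.
- can2_center (a point): Same, a third can, standing behind the rack.
- spoon: Wooden spoon, 220 mm long, lying loose along its x axis on the table; origin at the middle of its length, on the table.
- crusher_front (a point): Middle of the front edge (robot side, on the table) of the fixed press-button can crusher: steel base 150 mm deep and 130 mm wide, 260 mm high. x points away from the robot side; the machine stands behind this point.
- saucer: The same saucer as a whole, origin at the centre of its foot's underside, z axis as saucer_center.
- lid: The same lid as a whole, origin at the centre of its underside, z axis as lid_center.

How it is judged (in metres and radians):
At the end, for the whole second after the job is handed in: Saucer at rest in the empty narrow bay and lid at rest in the wide bay, each with its centre within 12 mm of the bay's seated-disc point and its axis within 0.25 rad of the rack's row direction; the other saucer within 15 mm of its start, the cans upright, nothing touched by the robot (distance between saucer_center and bay_narrow below 0.012 m and angle between the z axis of each of saucer_center, lid_center and the y axis of rack, either way round below 0.25 rad and linear speed of each of saucer, lid below 0.02 m/s and distance between lid_center and bay_wide below 0.012 m and distance of saucer2_center from where it was at the start of the episode below 0.015 m and angle between each of can0_center, can1_center, can2_center's own z axis and vertical below 0.2 rad).
It fails at once if a can moved more than 20 mm (distance of any of can0_center, can1_center, can2_center from where it was at the start of the episode above 0.02 m).
It fails at once if the spoon moved more than 20 mm (distance of spoon from where it was at the start of the episode above 0.02 m).
It fails at once if the racked saucer moved more than 15 mm (distance of saucer2_center from where it was at the start of the episode above 0.015 m).
It fails at once if the saucer was dropped (out of the fingers and faster than 0.5 m/s) (contact force between saucer and the fingers below 0.05 N and linear speed of saucer above 0.5 m/s).
It fails at once if the lid was dropped (out of the fingers and faster than 0.5 m/s) (contact force between lid and the fingers below 0.05 N and linear speed of lid above 0.5 m/s).
It also fails if it takes over 67 s, if anything falls off the work surface, if the arm or the gripper's body presses on something with over 40 N, if the wrist force passes 120 N, or if a joint passes its speed limit or range.

## Working session

There is one attempt and no reset: what is moved stays moved. The work goes in short steps, Python scripts to look and compute and a tool call to move; the robot and the scene stay as the last step left them, time stands still between calls to the robot, and variables do not carry over. Pictures are saved under pics/ and viewed, on a budget of 10 in all, crops included, one or two more only if the job needs it, and the job is handed in when it is done.

Besides the shell and the picture viewer there is one more tool, called after "Emit:" by a JSON object that holds its "name" and its "arguments". arm_command: Moves the arm, as the interface text tells. Its arguments: {"type":"object","properties":{"steps":{"type":"string"},"force":{"type":"number"}},"required":["steps"]}

```bash
mkdir -p pics; cat > h.py <<'E'
import numpy as np, cv2
from plant import state, read_camera, sign_off
from scipy.spatial.transform import Rotation as R
def save(n,f):
    c=read_camera(n); cv2.imwrite(f'pics/{f}.png',c['color'][:,:,::-1]); np.savez(f'pics/{f}.npz',**{k:np.array(v) for k,v in c.items()}); return c
E
python3 - <<'E'
from h import *
s=state(); print(s)
for n in('scene','top'):
    c=save(n,n+'0'); print(n,c['camera_matrix'],c['D'],c['T'])
a=[cv2.imread(f'pics/{n}0.png') for n in('scene','top')]
print(a[0].shape)
E
```

```text
{'clock': 0.0, 'qpos': array([59.78876965, 24.44766626,  4.23216442, 92.05269251, -1.9504375 ,
       63.64516044, -3.84289522]), 'qd': array([-0.05988358, -0.04273065,  0.01749107, -0.03364728,  0.01618439,
        0.0116468 , -0.08289288]), 'tau': array([-5.25790783e-04, -9.35817647e+01,  3.66591454e+00, -4.54188967e+01,
       -4.89631353e-02,  2.00582924e-02,  1.64134021e-04]), 'eef_pos': array([ 0.2488807 , -0.62722877,  0.40399555]), 'tcp_rot': array([-1.79927073e+02,  8.58260558e-03,  2.16460687e+01]), 'force': array([-0.245235  , -0.20134014,  0.03521644]), 'ft_torque': array([-0.04004812, -0.0359618 ,  0.06815526]), 'opening': 0.09399739195633364}
scene [[480.44564067   0.         253.64525688]
 [  0.         480.44564067 196.00752489]
 [  0.           0.           1.        ]] [-0.12257348  0.          0.          0.          0.        ] [[-0.72909511 -0.5349793   0.42686939  1.01611349]
 [ 0.68437129 -0.56303652  0.46327725  0.51246098]
 [-0.00750068  0.62991033  0.77663165  0.91187122]
 [ 0.          0.          0.          1.        ]]
top [[493.16399198   0.         261.02441499]
 [  0.         493.16399198 196.32651697]
 [  0.           0.           1.        ]] [-0.13655263  0.          0.          0.          0.        ] [[ 2.98031146e-03  9.80094872e-01 -1.98507329e-01  3.06914501e-01]
 [-9.99940580e-01  5.00238188e-03  9.68565978e-03  9.82462128e-04]
 [ 1.04858749e-02  1.98466668e-01  9.80051544e-01  1.28524373e+00]
 [ 0.00000000e+00  0.00000000e+00  0.00000000e+00  1.00000000e+00]]
(384, 512, 3)
```

View pics/top0.png

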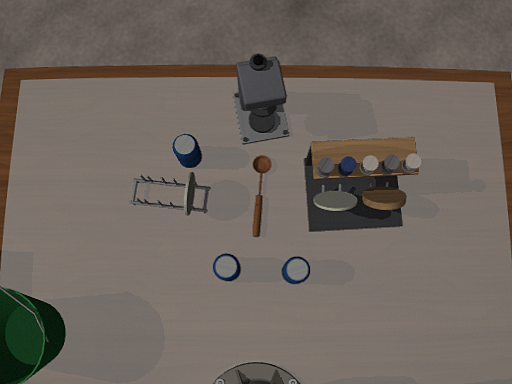

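View pics/scene0.png

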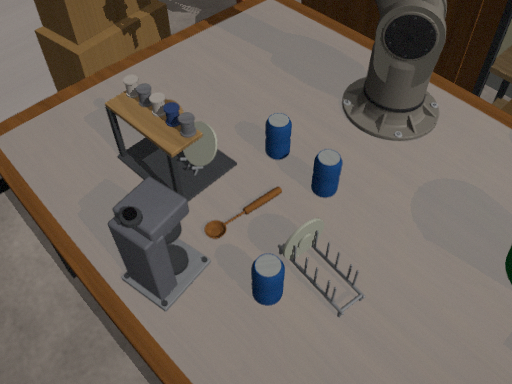

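The top view shows the rack at about (170,195), with its racked saucer at the right end (190,193). The easel is at (355,190), with the saucer at (335,200) and the lid at (384,199). The cans are at (187,150), (227,267) and (296,270), and the spoon runs from (262,163) to (257,235). The scene view agrees with this. Next I zoom in for corner pixels.

```bash
python3 - <<'E'
import cv2,numpy as np
t=cv2.imread('pics/top0.png'); 
a=cv2.resize(t[165:225,125:220],None,fx=8,fy=8,interpolation=cv2.INTER_CUBIC)[:,:760]
b=cv2.resize(t[135:235,300:425],None,fx=3.2,fy=3.2,interpolation=cv2.INTER_CUBIC)[:110*3]
o=np.zeros((600,800,3),np.uint8)
a=cv2.resize(t[170:220,125:220],None,fx=6,fy=6,interpolation=cv2.INTER_CUBIC); o[:300,:570]=a
b=cv2.resize(t[135:235,300:425],None,fx=3,fy=3,interpolation=cv2.INTER_CUBIC); o[300:600,:375]=b
s=cv2.imread('pics/scene0.png'); c=cv2.resize(s[220:320,240:380],None,fx=3,fy=3,interpolation=cv2.INTER_CUBIC); o[300:600,380:800]=c
cv2.imwrite('pics/z0.png',o)
E
```

```text
(no output)
```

View pics/z0.png

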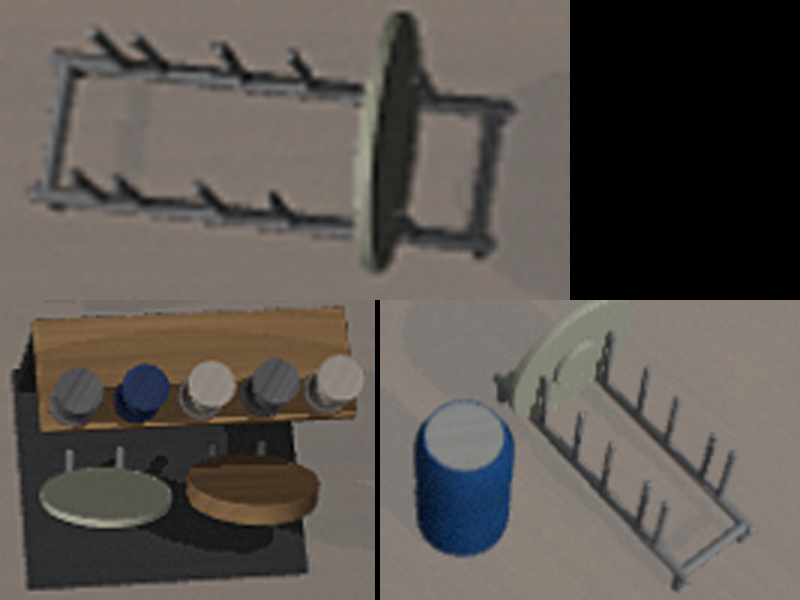

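Zoom: in the top view the tine tops are clear in both rows, four in each (the racked saucer hides the rest), and so are the easel base corners. The white saucer sits in the +y berth and the lid in the -y berth. Next I compute poses.

```bash
cat >> h.py <<'E'
def ray(c,px):
    K,D=np.array(c['camera_matrix']),np.array(c['D']); T=np.array(c['T'])
    u=cv2.undistortPoints(np.array(px,float).reshape(-1,1,2),K,D).reshape(-1,2)
    d=np.c_[u[:,0],-u[:,1],-np.ones(len(u))]@T[:3,:3].T
    return T[:3,3],d
def plane(c,px,z):
    o,d=ray(c,px); return o+d*((z-o[2])/d[:,2])[:,None]
def proj(c,P):
    T=np.array(c['T']); q=(np.atleast_2d(P)-T[:3,3])@T[:3,:3]; q=q*[1,-1,-1]
    return cv2.projectPoints(q,np.zeros(3),np.zeros(3),np.array(c['camera_matrix']),np.array(c['D']))[0].reshape(-1,2)
def fit2(m,w):
    m,w=np.array(m,float),np.array(w)[:,:2]; a,b=m-m.mean(0),w-w.mean(0)
    th=np.arctan2((a[:,0]*b[:,1]-a[:,1]*b[:,0]).sum(),(a*b).sum()); r=np.array([[np.cos(th),-np.sin(th)],[np.sin(th),np.cos(th)]])
    t=w.mean(0)-r@m.mean(0); return t,np.degrees(th),np.linalg.norm(m@r.T+t-w,axis=1).round(4)
E
python3 - <<'E'
from h import *
c=dict(np.load('pics/top0.npz'))
z=lambda p,s,o:(np.array(p)+.5)/s-.5+o
tt=z([(95,33),(138,40),(221,46),(294,54),(78,173),(119,180),(202,186),(277,196)],6,[125,170])
Y=[.069,.051,.015,-.015]; m=[(.03,y) for y in Y]+[(-.03,y) for y in Y]
w=plane(c,tt,.086); print('rack tines',fit2(m,w)); 
re=z([(58,57),(510,107),(35,192),(487,248)],6,[125,170])
print('rack rails',fit2([(.03,.1),(.03,-.1),(-.03,.1),(-.03,-.1)],plane(c,re,.026)))
eb=z([(28,288),(306,272),(14,70)],3,[300,135])
print('easel',fit2([(-.04,.125),(-.04,-.125),(.16,.125)],plane(c,eb,.008)))
h=cv2.cvtColor(c['color'],cv2.COLOR_RGB2HSV)
# shelf front edge top, corners
sh=z([(40,131),(357,116),(35,20),(345,8)],3,[300,135]); print('shelf',plane(c,sh,.224).round(3)) 
for n,p in(('can0',(227,266)),('can1',(296,269)),('can2',(187,146)),): print(n,plane(c,[p],.115).round(3))
print('spoon',plane(c,[(262,163),(257,235)],.01).round(3))
for zz in(.09,.1,.11,.12): print(zz,plane(c,z([(105,497-300),(253,487-300),(40,495-300),(173,498-300)],3,[300,135]),zz).round(3).tolist())
E
```

```text
rack tines (array([0.56585374, 0.22633407]), np.float64(-5.1970879522327555), array([0.0011, 0.0005, 0.0008, 0.0004, 0.001 , 0.0006, 0.0008, 0.0014]))
rack rails (array([0.56516236, 0.22721542]), np.float64(-6.51508324612152), array([0.0006, 0.0019, 0.0007, 0.0014]))
easel (array([ 0.52077248, -0.2597223 ]), np.float64(3.1779321853484626), array([0.0008, 0.0025, 0.0028]))
shelf [[ 0.563 -0.125  0.224]
 [ 0.577 -0.365  0.224]
 [ 0.649 -0.123  0.224]
 [ 0.662 -0.362  0.224]]
can0 [[0.376 0.069 0.115]]
can1 [[ 0.369 -0.094  0.115]]
can2 [[0.67  0.173 0.115]]
spoon [[ 0.656 -0.014  0.01 ]
 [ 0.463 -0.001  0.01 ]]
0.09 [[0.54, -0.194, 0.09], [0.549, -0.318, 0.09], [0.541, -0.14, 0.09], [0.539, -0.25, 0.09]]
0.1 [[0.538, -0.192, 0.1], [0.547, -0.316, 0.1], [0.539, -0.138, 0.1], [0.537, -0.248, 0.1]]
0.11 [[0.536, -0.19, 0.11], [0.545, -0.313, 0.11], [0.537, -0.137, 0.11], [0.535, -0.246, 0.11]]
0.12 [[0.534, -0.189, 0.12], [0.543, -0.31, 0.12], [0.535, -0.136, 0.12], [0.533, -0.244, 0.12]]
```

```bash
cat >> h.py <<'E'
from scipy.spatial.transform import Slerp
S,C=np.sin(np.radians(35)),np.cos(np.radians(35))
def easelR(psi=3.2): # tool x=+y, y=n, z=-u
    return R.from_euler('z',psi,degrees=True)*R.from_matrix(np.c_[[0,1,0],[C,0,S],[S,0,-C]])
def rackR(psi=-6): return R.from_euler('z',psi,degrees=True)*R.from_matrix(np.c_[[-1,0,0],[0,1,0],[0,0,-1]])
def cur():
    s=state(); return np.array(s['eef_pos']),R.from_euler('xyz',s['tcp_rot'],degrees=True)
def plan(p1,r1,n,p0=None,r0=None):
    if p0 is None: p0,r0=cur()
    sl=Slerp([0,1],R.concatenate([r0,r1])); 
    for i in range(n):
        a,b=i/n,(i+1)/n; ra,rb=sl(a),sl(b)
        d=ra.inv().apply((p1-p0)*(b-a))*1000; v=(ra.inv()*rb).as_rotvec()
        print('call',i,d.round(1).tolist(),v.round(3).tolist())
    return p1,r1
E
python3 - <<'E'
from h import *
w=read_camera('wrist'); print(w['tool_from_camera'],w['camera_matrix'],w['D'])
r=easelR(); print(r.as_euler('xyz',degrees=True))
plan(np.array([.36,-.267,.36]),r,4)
E
```

```text
[[ 1.14812565e-03  9.68542556e-01  2.48845332e-01  7.16585626e-02]
 [ 9.99999307e-01 -1.04754933e-03 -5.36593333e-04 -2.95995742e-04]
 [-2.59035717e-04  2.48845776e-01 -9.68543088e-01  2.08583855e-02]
 [ 0.00000000e+00  0.00000000e+00  0.00000000e+00  1.00000000e+00]] [[285.29460371   0.         258.60455124]
 [  0.         285.29460371 185.43886121]
 [  0.           0.           1.        ]] [-0.0256896  0.         0.         0.         0.       ]
[1.45000000e+02 1.27222187e-14 9.32000000e+01]
call 0 [59.0, -73.5, 11.1] [-0.132, 0.095, -0.302]
call 1 [77.5, -54.0, 9.1] [-0.132, 0.095, -0.302]
call 2 [89.3, -29.9, 11.5] [-0.132, 0.095, -0.302]
call 3 [93.1, -4.1, 18.0] [-0.132, 0.095, -0.302]
```

Emit:
{"name": "arm_command", "arguments": {"steps": "0 12 -15 2 -.026 .019 -.06; 0 24 -29 4 -.053 .038 -.121; 0 35 -44 7 -.079 .057 -.181; 0 47 -59 9 -.106 .076 -.242; 0 59 -73.5 11 -.132 .095 -.302"}}

```text
clock: 0.57
eef_pos: [0.2768, -0.5363, 0.3933]
tcp_rot: [171.7, -4.2, 39.5]
force: [-0.0, -0.7, 0.1]
opening: 0.0942
```

Emit:
{"name": "arm_command", "arguments": {"steps": "0 15 -11 2 -.026 .019 -.06; 0 31 -22 4 -.053 .038 -.121; 0 46 -32 5 -.079 .057 -.181; 0 62 -43 7 -.106 .076 -.242; 0 77.5 -54 9 -.132 .095 -.302"}}

```text
clock: 0.98
eef_pos: [0.3046, -0.4462, 0.3826]
tcp_rot: [162.4, -5.7, 57.6]
force: [0.9, 0.2, 0.2]
opening: 0.0939
```

Emit:
{"name": "arm_command", "arguments": {"steps": "0 18 -6 2 -.026 .019 -.06; 0 36 -12 5 -.053 .038 -.121; 0 54 -18 7 -.079 .057 -.181; 0 71 -24 9 -.106 .076 -.242; 0 89 -30 11.5 -.132 .095 -.302"}}

```text
clock: 1.4
eef_pos: [0.332, -0.3565, 0.3715]
tcp_rot: [153.2, -4.1, 75.7]
force: [-0.6, 0.2, 0.4]
opening: 0.0939
```

Emit:
{"name": "arm_command", "arguments": {"steps": "0 19 -1 4 -.026 .019 -.06; 0 37 -2 7 -.053 .038 -.121; 0 56 -3 11 -.079 .057 -.181; 0 75 -4 15 -.106 .076 -.242; 0 93 -4 18 -.132 .095 -.302"}}

```text
clock: 1.82
eef_pos: [0.3598, -0.2664, 0.3603]
tcp_rot: [145.0, 0.1, 93.4]
force: [0.3, -0.6, -0.3]
opening: 0.0938
```

```bash
cat >> h.py <<'E'
def wrist(f):
    p,r=cur(); w=read_camera('wrist'); B=np.eye(4); B[:3,:3]=r.as_matrix(); B[:3,3]=p; w['T']=B@np.array(w['tool_from_camera'])
    cv2.imwrite(f'pics/{f}.png',w['color'][:,:,::-1]); np.savez(f'pics/{f}.npz',**{k:np.array(v) for k,v in w.items()}); return w
E
python3 - <<'E'
from h import *
wrist('w0'); s=state(); print(s['clock'],s['eef_pos'],s['tcp_rot'],s['qpos'],s['force'])
E
```

```text
1.8667 [ 0.36047519 -0.26369203  0.36001923] [1.44907656e+02 1.10249839e-01 9.38115051e+01] [ 64.43768706   3.41991616 -29.15782666 130.61718379 -49.18682588
  26.49884463  80.56876307] [ 0.43625253  4.2350202  -0.89288877]
```

View pics/w0.png

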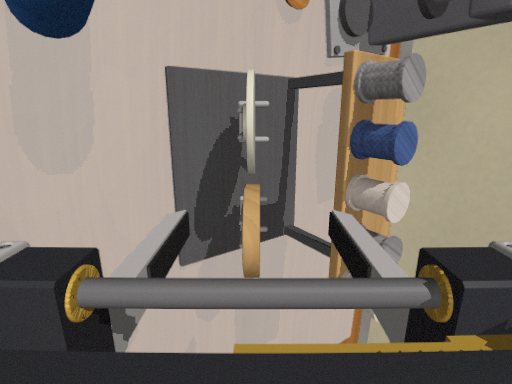

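The wrist view shows both discs edge-on: the saucer at column ~250 (rows 72–172) and the lid at column ~252 (rows 184–277). I get the disc plane from this view, then intersect it with rays from the top view through the silhouette centroids.

```bash
python3 - <<'E'
from h import *
t=dict(np.load('pics/top0.npz')); w=dict(np.load('pics/w0.npz'))
n=easelR().apply([0,1,0]); 
def big(m,box,thr):
    x0,y0,x1,y1=box; mm=np.zeros(m.shape,np.uint8); mm[y0:y1,x0:x1]=m[y0:y1,x0:x1]
    k,l,st,ce=cv2.connectedComponentsWithStats(mm); i=1+np.argmax(st[1:,4]); return st[i],ce[i],l==i
def masks(c): 
    im=c['color'].astype(int); h=cv2.cvtColor(c['color'],cv2.COLOR_RGB2HSV)
    return ((im.min(2)>95)).astype(np.uint8), ((h[...,1]>80)&(h[...,2]>60)&(h[...,0]<25)).astype(np.uint8)
mt,mw=masks(t),masks(w)
for k,bt,bw in((0,(312,185,359,218),(242,60,260,178)),(1,(359,185,410,218),(235,178,268,285))):
    st,ct,lt=big(mt[k],bt,0); sw,cw,lw=big(mw[k],bw,0)
    ys,xs=np.nonzero(lw)
    mid=[((lambda q:(q.min()+q.max())/2)(xs[ys==y]),(xs[ys==y]).max()-xs[ys==y].min()+1) for y in range(sw[1]+4,sw[1]+sw[3]-4,12)]
    print(k,'top',st,ct.round(1),'wrist',sw,cw.round(1),mid)
    rc=[st[0]+(st[2]-1)/2,st[1]+(st[3]-1)/2]
    # wrist mid-plane: n.P from ray at mid row, at depth guess refined
    o,d=ray(w,[cw]); P=None; nd=n@o
    ot,dt=ray(t,[ct])
    for _ in range(5):
        P=ot+dt[0]*((nd-n@ot)/(n@dt[0])); 
        q=o+d[0]*((P-o)@d[0])/(d[0]@d[0]); nd=n@q
    print('centre',P.round(4),'bbox-centre',rc,'wrist reproj of P',proj(w,P).round(1))
E
```

```text
0 top [314 202  34   9  83] [330.  207.7] wrist [ 242   60   18  113 1302] [249.9 110.4] [(np.float64(250.5), np.int64(18)), (np.float64(250.5), np.int64(8)), (np.float64(250.0), np.int64(9)), (np.float64(248.0), np.int64(13)), (np.float64(248.5), np.int64(12)), (np.float64(248.0), np.int64(13)), (np.float64(251.0), np.int64(17)), (np.float64(250.5), np.int64(8)), (np.float64(250.5), np.int64(8))]
centre [ 0.5171 -0.178   0.1128] bbox-centre [np.float64(330.5), np.float64(206.0)] wrist reproj of P [[249.9 104.5]]
1 top [362 189  44  21 742] [383.5 198.8] wrist [ 242  184   19   93 1604] [251.  230.2] [(np.float64(251.5), np.int64(16)), (np.float64(251.0), np.int64(17)), (np.float64(251.5), np.int64(18)), (np.float64(250.5), np.int64(18)), (np.float64(250.5), np.int64(18)), (np.float64(250.5), np.int64(18)), (np.float64(251.0), np.int64(17)), (np.float64(251.0), np.int64(17))]
centre [ 0.5457 -0.3189  0.0828] bbox-centre [np.float64(383.5), np.float64(199.0)] wrist reproj of P [[251.  230.8]]
```

```bash
python3 - <<'E'
from h import *
t=dict(np.load('pics/top0.npz')); w=dict(np.load('pics/w0.npz'))
n=easelR().apply([0,1,0])
o,d=ray(w,[(250.7,121.5)]); ot,dt=ray(t,[(335.2,200.6)]); nd=n@o
for _ in range(5):
    P=ot+dt[0]*((nd-n@ot)/(n@dt[0])); q=o+d[0]*((P-o)@d[0])/(d[0]@d[0]); nd=n@q
print(P.round(4),proj(w,P).round(1))
L=np.array([.5457,-.3189,.0828]); e=R.from_euler('z',-3.2,degrees=True)
print('easel frame',e.apply(P-[.5208,-.2597,0]).round(4),e.apply(L-[.5208,-.2597,0]).round(4), 'n diff',n@(P-L))
r=easelR(); u=-r.apply([0,0,1])
g=P+.045*u
print('g',g); 
pre=plan(g+.24*u,r,1); plan(g+.18*u,r,1,*pre)
E
```

```text
[ 0.5412 -0.1966  0.0794] [[250.7 124.5]]
easel frame [0.0239 0.0619 0.0794] [ 0.0216 -0.0605  0.0828] n diff -4.5943470391660204e-05
g [ 0.51542249 -0.19802847  0.11625719]
call 0 [56.8, -9.6, 50.8] [0.002, -0.005, 0.01]
call 0 [0.0, 0.0, 60.0] [0.0, 0.0, 0.0]
```

Emit:
{"name": "arm_command", "arguments": {"steps": "110 15 -3 10 0 0 0; 110 30 -6 25 0 0 .005; 110 45 -9 40 0 -.003 .01; 110 56.8 -9.6 50.8 .002 -.005 .01; 110 56.8 -9.6 50.8 .002 -.005 .01"}}

```text
clock: 2.28
eef_pos: [0.3779, -0.2074, 0.312]
tcp_rot: [145.3, -0.2, 92.7]
force: [0.1, 0.1, -0.1]
opening: 0.0642
```

```bash
python3 - <<'E'
from h import *
w=wrist('w1'); s=state(); print(s['opening'],s['qpos'],s['force'])
r=easelR(); u=-r.apply([0,0,1]); P=np.array([.5412,-.1966,.0805]); plan(P+.225*u,r,1)
z=lambda v:proj(w,P+np.array(v)@np.c_[r.apply([1,0,0]),r.apply([0,1,0]),u].T).round(1)
print('rim top proj',z([0,0,.055]),'sides',z([.055,0,0]),z([-.055,0,0]))
E
```

```text
0.05998067956498845 [ 62.22779739   6.94021331 -36.90625681 135.3841739  -56.66472513
  14.64249027  81.69016857] [ 0.49535778 -0.81713444  0.57788016]
call 0 [3.2, 1.1, 59.3] [-0.004, 0.003, -0.009]
rim top proj [[262.6 206.5]] sides [[261.8 129.4]] [[262.3 240.9]]
```

View pics/w1.png

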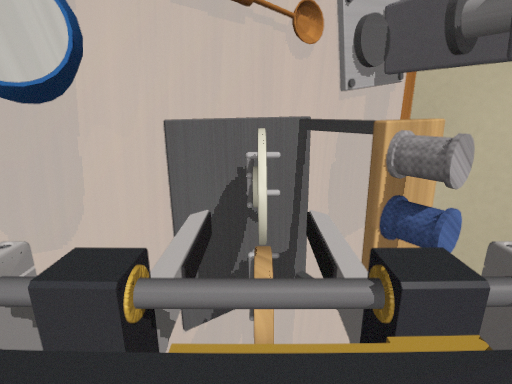

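The saucer rim is at column 262, rows 128–245, and the prediction (262, 129–241) matches. Advancing.

Emit:
{"name": "arm_command", "arguments": {"steps": "110 1 0 10 0 0 -.003; 110 2 1 22 0 0 -.006; 110 3 1 34 -.003 .003 -.009; 110 3 1 46 -.004 .003 -.009; 110 3.2 1.1 59 -.004 .003 -.009"}}

```text
clock: 2.75
eef_pos: [0.4151, -0.2135, 0.2799]
tcp_rot: [145.9, -0.5, 93.4]
force: [0.3, -1.0, -1.2]
opening: 0.0537
```

```bash
python3 - <<'E'
from h import *
s=state(); print(s['opening'],s['qpos'],s['force'])
r=easelR(); u=-r.apply([0,0,1]); P=np.array([.5412,-.1966,.0805]); plan(P+.225*u,r,1)
E
```

```text
0.053665829381983325 [ 55.9324586   14.09302295 -33.94310169 132.96258562 -58.40501845
   9.41296457  84.05138324] [ 0.28541493 -1.03565242 -1.24500005]
call 0 [9.7, -10.3, 11.4] [-0.016, -0.009, -0.002]
```

Joints 5 and 6 have run into their limits in this elbow posture. I fit a kinematic model to the logged states so I can pick an elbow posture on the free side (q5 > 0).

```bash
cat > fk.py <<'E'
import numpy as np, itertools
from scipy.spatial.transform import Rotation as R
from scipy.optimize import least_squares
D=[([59.78876965,24.44766626,4.23216442,92.05269251,-1.9504375,63.64516044,-3.84289522],[.2488807,-.62722877,.40399555],[-179.927073,.0085826,21.6460687]),
([64.43768706,3.41991616,-29.15782666,130.61718379,-49.18682588,26.49884463,80.56876307],[.36047519,-.26369203,.36001923],[144.907656,.110249839,93.8115051])]
def fk(q,prm,sg):
    q=np.array(q)*sg; d1,a,b,c,o1,o7,off,off2=prm
    r=R.from_euler('z',q[0]+o1,degrees=True); p=np.array([0,0,d1])
    r=r*R.from_euler('y',q[1],degrees=True)*R.from_euler('z',q[2],degrees=True); p=p+r.apply([off,0,a])
    r=r*R.from_euler('y',q[3],degrees=True); p=p+r.apply([-off,0,0])
    r=r*R.from_euler('z',q[4],degrees=True); p=p+r.apply([0,0,b])
    r=r*R.from_euler('y',q[5],degrees=True)*R.from_euler('z',q[6]+o7,degrees=True); return p+r.apply([0,0,c]),r
E
python3 - <<'E'
from h import *
from fk import *
s=state(); D.append((list(s['qpos']),list(s['eef_pos']),list(s['tcp_rot'])))
print(D[2])
best=[]
for s1,s3,s5,s7 in itertools.product([1,-1],repeat=4):
    sg=np.array([s1,1,s3,1,s5,1,s7])
    def res(x):
        e=[]
        for q,p,rp in D:
            P,r=fk(q,x,sg); e+=list((P-p)*1); e+=list(.3*(r.inv()*R.from_euler('xyz',rp,degrees=True)).as_rotvec())
        return e
    for o1 in(-120,-60,0,60,120,180):
      for o7 in (0,90,180,-90):
        l=least_squares(res,[.35,.4,.4,.1,o1,o7,0,0],x_scale=[.1,.1,.1,.1,30,30,.1,.1],max_nfev=60); best.append((l.cost,sg.tolist(),l.x.round(4).tolist()))
best.sort(key=lambda b:b[0])
for b in best[:4]: print(b)
E
```

```text
([np.float64(55.932458601475936), np.float64(14.093022948632223), np.float64(-33.943101689474915), np.float64(132.96258561788565), np.float64(-58.40501845243002), np.float64(9.412964570099051), np.float64(84.05138324348414)], [np.float64(0.41510886115863604), np.float64(-0.2134947895085014), np.float64(0.2799203485926537)], [np.float64(145.89964900616243), np.float64(-0.5148872594136523), np.float64(93.40916516494694)])
(np.float64(0.00024487969950820764), [-1, 1, -1, 1, -1, 1, -1], [0.2081, 0.552, 0.4744, 0.1028, -4.8603, -274.2877, 0.0162, 0.0])
(np.float64(0.00024487969950840214), [-1, 1, -1, 1, -1, 1, -1], [0.2081, 0.552, 0.4744, 0.1028, -4.8603, 85.7123, 0.0162, 0.0])
(np.float64(0.00024487969950973636), [-1, 1, -1, 1, -1, 1, -1], [0.2081, 0.552, 0.4744, 0.1028, -4.8603, 445.7123, 0.0162, 0.0])
(np.float64(0.00024487969951358983), [-1, 1, -1, 1, -1, 1, -1], [0.2081, 0.552, 0.4744, 0.1028, -4.8603, 85.7123, 0.0162, 0.0])
```

```bash
python3 - <<'E'
from h import *
from fk import *
s=state(); D.append((list(s['qpos']),list(s['eef_pos']),list(s['tcp_rot'])))
sg=np.array([-1,1,-1,1,-1,1,-1])
def chain(q,o): 
    q=np.array(q)*sg+o; ax='zyzyzyz'; r=R.identity(); out=[]
    for a,x in zip(ax,q): r=r*R.from_euler(a,x,degrees=True); out.append(r)
    return out
def res(o): return np.concatenate([(chain(q,o)[-1].inv()*R.from_euler('xyz',rp,degrees=True)).as_rotvec(degrees=True) for q,p,rp in D])
l=least_squares(res,[-4.8,0,0,0,0,0,85.7]); print('free',l.x.round(2),res(l.x).round(2))
def r2(y): return res([y[0],0,0,0,0,0,y[1]])
l2=least_squares(r2,[-4.8,85.7]); print('2',l2.x,r2(l2.x).round(2))
E
```

```text
free [-0.  0.  0. -0. -0.  0. 90.] [ 0. -0. -0.  0.  0.  0. -0. -0. -0.]
2 [-1.14253466e-08  9.00000000e+01] [ 0.  0. -0.  0. -0.  0.  0.  0.  0.]
```

Emit:
{"name": "arm_command", "arguments": {"steps": "110 0 -2 -15 0 0 0; 110 0 -3 -35 0 0 0; 110 0 -3 -60 0 0 0; 110 -10 -3 -85 .05 0 0; 110 -20 -3 -100 .1 0 0"}}

```text
clock: 3.17
eef_pos: [0.356, -0.2376, 0.3628]
tcp_rot: [151.8, -0.4, 93.3]
force: [0.5, 0.7, 0.9]
opening: 0.0537
```

```bash
echo 'import json' >> h.py; cat >> h.py <<'E'
def log():
    s=state(); open('log.jsonl','a').write(json.dumps([list(s['qpos']),list(s['eef_pos']),list(s['tcp_rot'])])+'\n'); return s
E
python3 -c "
from h import *
s=log();print(s['qpos'].round(1))"
```

```text
[ 53.9   0.7 -22.6 131.1 -33.8  28.9  61.7]
```

Emit:
{"name": "arm_command", "arguments": {"steps": "110 -20 -5 -10 .1 0 0; 110 -40 -10 -20 .2 0 .1; 110 -60 -20 -30 .3 0 .2; 110 -80 -30 -40 .35 0 .3; 110 -100 -30 -50 .4 0.1 .4"}}

```text
clock: 3.58
eef_pos: [0.3118, -0.3408, 0.3906]
tcp_rot: [176.1, -10.4, 74.0]
force: [0.4, 0.8, 0.8]
opening: 0.0536
```

```bash
python3 - <<'E'
from h import *
from fk import *
s=log();print(s['clock'],s['eef_pos'],s['tcp_rot'],s['qpos'].round(1))
D+=[(([55.932458601475936,14.093022948632223,-33.943101689474915,132.96258561788565,-58.40501845243002,9.412964570099051,84.05138324348414]),[.41510886,-.21349479,.27992035],[145.89964901,-.51488726,93.40916516])]
D+=[json.loads(l) for l in open('log.jsonl')]
sg=np.array([-1,1,-1,1,-1,1,-1]); o=np.array([0,0,0,0,0,0,90])
def rs(q):
    r=R.identity(); out=[]
    for a,x in zip('zyzyzyz',np.array(q)*sg+o): r=r*R.from_euler(a,x,degrees=True); out.append(r.as_matrix())
    return out
# columns: base z, x1,y1(after q1), x3,y3,z3, x4,(y merged),  x5? z5,y5, x6, z7
def cols(q):
    r=rs(q); Z=np.array([0,0,1.])
    return np.c_[Z,r[0][:,0],r[0][:,1],r[2],r[3][:,0],r[4][:,2],r[4][:,0],r[4][:,1],r[5][:,0],r[6][:,2]]
A=np.vstack([cols(d[0]) for d in D]); b=np.concatenate([d[1] for d in D])
print(A.shape,np.linalg.svd(A)[1].round(2))
x=np.linalg.lstsq(A,b,rcond=1e-3)[0]; print(dict(zip('d1 x1 y1 x3 y3 z3 x4 z5 x5 y5 x6 z7'.split(),x.round(4))),np.abs(A@x-b).max())
E
```

```text
3.5833 [ 0.31179583 -0.34079262  0.39057059] [176.1394537  -10.44501097  73.95306512] [ 57.3   6.9 -14.8 117.9 -11.1  57.2  32.4]
(15, 12) [4.81 4.41 3.9  0.88 0.8  0.74 0.28 0.23 0.2  0.1  0.08 0.03]
{'d1': np.float64(0.2837), 'x1': np.float64(0.0), 'y1': np.float64(-0.0281), 'x3': np.float64(-0.0), 'y3': np.float64(-0.0358), 'z3': np.float64(0.5546), 'x4': np.float64(-0.0), 'z5': np.float64(0.4935), 'x5': np.float64(-0.0), 'y5': np.float64(-0.0004), 'x6': np.float64(0.0), 'z7': np.float64(0.166)} 1.2574223329231415e-09
```

Exact kinematics recovered. Now I look for good postures for all four key poses.

```bash
cat > kin.py <<'E'
import numpy as np
from scipy.spatial.transform import Rotation as R
from scipy.optimize import least_squares
sg=np.array([-1,1,-1,1,-1,1,-1]); off=np.array([0,0,0,0,0,0,90])
lo=np.array([-163.25,-28.42,-70.27,12.13,-58.53,9.26,-156.51]);hi=np.array([163.25,122.38,78.77,141.07,238.53,117.41,156.51])
def fk(q):
    a=np.array(q)*sg+off; f=lambda s,*x:R.from_euler(s,x if len(s)>1 else x[0],degrees=True)
    p=np.array([0,0,.2837]); r=f('z',a[0]); p=p+r.apply([0,-.0281,0]); r=r*f('YZ',a[1],a[2]); p=p+r.apply([0,-.0358,.5546])
    r=r*f('YZ',a[3],a[4]); p=p+r.apply([0,-.0004,.4935]); r=r*f('YZ',a[5],a[6]); return p+r.apply([0,0,.166]),r
def err(q,p,r):
    P,Q=fk(q); return np.r_[p-P,(r*Q.inv()).as_rotvec()]
def jac(q):
    P,Q=fk(q); J=np.zeros((6,7))
    for i in range(7):
        d=np.array(q,float); d[i]+=.01; A,B=fk(d); J[:,i]=np.r_[A-P,(B*Q.inv()).as_rotvec()]/np.radians(.01)
    return J
def ik(q,p,r,lam=1e-3,n=6):
    q=np.array(q,float)
    for _ in range(n):
        J=jac(q); dq=np.degrees(J.T@np.linalg.solve(J@J.T+lam**2*np.eye(6),err(q,p,r))); q=np.clip(q+dq,lo,hi)
    return q
def allik(p,r,N=60,seed=0):
    g=np.random.default_rng(seed); out=[]
    for _ in range(N):
        l=least_squares(lambda q:np.r_[1000*err(q,p,r)*[1,1,1,.3,.3,.3],.003*(q-(lo+hi)/2)],g.uniform(lo,hi),bounds=(lo,hi))
        if np.abs(err(l.x,p,r)).max()<2e-3: out.append((np.min(np.minimum(l.x-lo,hi-l.x)),l.x))
    return sorted(out,key=lambda t:-t[0])
E
cat > poses.py <<'E'
from h import *
rE=easelR(); u=-rE.apply([0,0,1]); SA=np.array([.5412,-.1966,.0805]); LI=np.array([.5457,-.3189,.0820])
RK=np.array([.5655,.2268]); rR=rackR(-5.9); ry=R.from_euler('z',-5.9,degrees=True).apply([0,1,0])
flip=R.from_euler('z',180,degrees=True)
def bay(o,z): return np.r_[RK,0]+o*ry+[0,0,z]
E
python3 - <<'E'
from kin import *; from poses import *
for nm,p,r in(('saucer',SA+.225*u,rE),('lid',LI+.225*u,rE),('bayN',bay(.06,.30),rR),('bayW',bay(0,.30),rR)):
  for f in(0,1):
    o=allik(p,r*flip if f else r,30); print(nm,f,len(o)); 
    for m,q in o[:3]: print('  ',round(m,1),q.round(0).tolist())
E
```

```text
saucer 0 10
   0.0 [83.0, 26.0, -68.0, 134.0, 72.0, 9.0, -41.0]
   0.0 [83.0, 26.0, -68.0, 134.0, 72.0, 9.0, -41.0]
   0.0 [83.0, 26.0, -68.0, 134.0, 72.0, 9.0, -41.0]
saucer 1 11
   0.0 [85.0, 28.0, -70.0, 134.0, 74.0, 11.0, 137.0]
   0.0 [85.0, 28.0, -70.0, 134.0, 74.0, 11.0, 137.0]
   0.0 [85.0, 28.0, -70.0, 134.0, 74.0, 11.0, 137.0]
lid 0 15
   0.0 [94.0, 37.0, -70.0, 124.0, 48.0, 17.0, -2.0]
   0.0 [94.0, 37.0, -70.0, 124.0, 48.0, 17.0, -2.0]
   0.0 [94.0, 37.0, -70.0, 124.0, 48.0, 17.0, -2.0]
lid 1 9
   0.0 [59.0, 20.0, -25.0, 125.0, -59.0, 16.0, -85.0]
   0.0 [59.0, 20.0, -25.0, 125.0, -59.0, 16.0, -85.0]
   0.0 [59.0, 20.0, -25.0, 125.0, -59.0, 16.0, -85.0]
bayN 0 18
   17.1 [6.0, 37.0, -53.0, 100.0, 34.0, 61.0, 25.0]
   17.1 [6.0, 37.0, -53.0, 100.0, 34.0, 61.0, 25.0]
   17.1 [6.0, 37.0, -53.0, 100.0, 34.0, 61.0, 25.0]
bayN 1 17
   25.3 [-28.0, 27.0, -6.0, 102.0, 3.0, 51.0, -131.0]
   25.3 [-28.0, 27.0, -6.0, 102.0, 3.0, 51.0, -131.0]
   25.3 [-28.0, 27.0, -6.0, 102.0, 3.0, 51.0, -131.0]
bayW 0 17
   16.3 [12.0, 35.0, -54.0, 104.0, 33.0, 59.0, 29.0]
   16.3 [12.0, 35.0, -54.0, 104.0, 33.0, 59.0, 29.0]
   16.3 [12.0, 35.0, -54.0, 104.0, 33.0, 59.0, 29.0]
bayW 1 17
   30.3 [-24.0, 25.0, -5.0, 106.0, 3.0, 50.0, -126.0]
   30.3 [-24.0, 25.0, -5.0, 106.0, 3.0, 50.0, -126.0]
   30.3 [-24.0, 25.0, -5.0, 106.0, 3.0, 50.0, -126.0]
```

```bash
cat >> poses.py <<'E'
v=rE.apply([1,0,0])
def gp(P,phi,back,depth=.047,flipped=False,rot=0):
    f=np.radians(phi); d=u*np.cos(f)+v*np.sin(f); r=R.from_matrix(np.c_[np.cross(rE.apply([0,1,0]),-d),rE.apply([0,1,0]),-d])
    return P+(depth+.18+back)*d, (r*flip if flipped else r)
E
python3 - <<'E'
from kin import *; from poses import *
for nm,P in(('saucer',SA),('lid',LI)):
  for phi in(-45,-30,-15,15,30,45):
    for f in (0,1):
      p,r=gp(P,phi,0,flipped=f); o=allik(p,r,14); print(nm,phi,f,len(o),[(round(m,1),q.round(0).tolist()) for m,q in o[:1]])
E
```

```text
saucer -45 0 6 [(np.float64(0.0), [91.0, 63.0, -70.0, 104.0, 3.0, 53.0, 50.0])]
saucer -45 1 8 [(np.float64(3.7), [46.0, 39.0, -1.0, 107.0, -55.0, 70.0, -80.0])]
saucer -30 0 8 [(np.float64(0.0), [93.0, 51.0, -70.0, 115.0, 4.0, 36.0, 45.0])]
saucer -30 1 7 [(np.float64(0.0), [46.0, 28.0, -6.0, 118.0, -59.0, 52.0, -81.0])]
saucer -15 0 8 [(np.float64(0.0), [92.0, 38.0, -70.0, 125.0, 9.0, 19.0, 33.0])]
saucer -15 1 7 [(np.float64(0.0), [59.0, 21.0, -27.0, 127.0, -59.0, 28.0, -86.0])]
saucer 15 0 7 [(np.float64(1.1), [45.0, 14.0, -40.0, 140.0, 116.0, 19.0, -105.0])]
saucer 15 1 7 [(np.float64(0.0), [24.0, 11.0, -17.0, 141.0, 127.0, 15.0, 63.0])]
saucer 30 0 8 [(np.float64(0.0), [26.0, 19.0, -39.0, 141.0, 102.0, 45.0, -107.0])]
saucer 30 1 6 [(np.float64(0.0), [26.0, 19.0, -39.0, 141.0, 102.0, 45.0, 73.0])]
saucer 45 0 7 [(np.float64(2.6), [-5.0, 26.0, -18.0, 138.0, 92.0, 61.0, -114.0])]
saucer 45 1 6 [(np.float64(2.1), [-14.0, 26.0, -8.0, 139.0, 91.0, 56.0, 65.0])]
lid -45 0 7 [(np.float64(0.0), [92.0, 68.0, -70.0, 90.0, 8.0, 66.0, 51.0])]
lid -45 1 9 [(np.float64(11.7), [54.0, 45.0, -4.0, 93.0, -47.0, 77.0, -86.0])]
lid -30 0 9 [(np.float64(0.0), [96.0, 57.0, -70.0, 102.0, 10.0, 49.0, 46.0])]
lid -30 1 8 [(np.float64(5.5), [49.0, 35.0, 1.0, 105.0, -53.0, 62.0, -82.0])]
lid -15 0 9 [(np.float64(0.0), [97.0, 47.0, -70.0, 114.0, 16.0, 31.0, 36.0])]
lid -15 1 7 [(np.float64(0.0), [47.0, 26.0, -1.0, 116.0, -59.0, 43.0, -80.0])]
lid 15 0 8 [(np.float64(6.6), [75.0, 23.0, -55.0, 132.0, 110.0, 16.0, -79.0])]
lid 15 1 7 [(np.float64(0.0), [58.0, 18.0, -36.0, 133.0, 130.0, 9.0, 78.0])]
lid 30 0 8 [(np.float64(3.0), [36.0, 19.0, -28.0, 138.0, 119.0, 33.0, -106.0])]
lid 30 1 7 [(np.float64(1.1), [2.0, 17.0, 10.0, 140.0, 132.0, 25.0, 57.0])]
lid 45 0 7 [(np.float64(2.9), [15.0, 26.0, -20.0, 138.0, 108.0, 55.0, -111.0])]
lid 45 1 7 [(np.float64(1.5), [-7.0, 26.0, 6.0, 140.0, 110.0, 46.0, 62.0])]
```

```bash
cat >> kin.py <<'E'
def scan(p,r,seeds=((55,20,120,-50,30,-80),(55,20,120,-50,30,95),(40,20,130,110,30,-100),(40,20,130,110,30,70),(60,40,110,0,50,50))):
    best=[]
    for q3 in range(-66,76,8):
        for s in seeds:
            q=np.array([s[0],s[1],q3,*s[2:]],float)
            for _ in range(25):
                J=np.delete(jac(q),2,1); e=err(q,p,r); dq=np.degrees(J.T@np.linalg.solve(J@J.T+4e-4*np.eye(6),e)); dq=np.clip(dq,-15,15); q=q+np.insert(dq,2,0)
                if np.abs(e).max()<1e-4: break
            if np.abs(err(q,p,r)).max()<1e-3:
                best.append((round(np.min(np.minimum(q-lo,hi-q)),1),q.round(0).tolist()))
    return sorted(best,key=lambda t:-t[0])
E
cat > sc.py <<'E'
import sys
from kin import *; from poses import *
nm=sys.argv[1]; P=dict(s=SA,l=LI)[nm]
for phi in(-60,-50,-40,-30,-20,-10,0,10,20,30,40):
    p,r=gp(P,phi,0); o=scan(p,r); neg=[a for a in o if a[1][4]<20][:1]; pos=[a for a in o if a[1][4]>20][:1]
    print(nm,phi,neg,pos)
E
(python3 sc.py s & python3 sc.py l; wait)
```

```text
l -60 [(np.float64(32.6), [71.0, 60.0, -34.0, 79.0, -26.0, 85.0, 78.0])] [(np.float64(-91.2), [83.0, 70.0, -58.0, 78.0, 174.0, -82.0, -118.0])]
l -50 [(np.float64(31.8), [73.0, 53.0, -34.0, 87.0, -27.0, 74.0, 79.0])] [(np.float64(-80.1), [86.0, 63.0, -58.0, 86.0, 174.0, -71.0, -118.0])]
l -40 [(np.float64(30.0), [74.0, 46.0, -34.0, 95.0, -29.0, 63.0, 80.0])] [(np.float64(-68.7), [88.0, 56.0, -58.0, 94.0, 174.0, -59.0, -119.0])]
l -30 [(np.float64(28.3), [80.0, 42.0, -42.0, 103.0, -24.0, 50.0, 75.0])] [(np.float64(-57.0), [90.0, 49.0, -58.0, 102.0, 173.0, -48.0, -119.0])]
l -20 [(np.float64(28.3), [80.0, 35.0, -42.0, 111.0, -28.0, 38.0, 76.0])] [(np.float64(-44.9), [91.0, 42.0, -58.0, 110.0, 173.0, -36.0, -122.0])]
l -10 [(np.float64(18.0), [72.0, 27.0, -34.0, 118.0, -40.0, 27.0, 84.0])] [(np.float64(-32.6), [89.0, 35.0, -58.0, 118.0, 174.0, -23.0, -127.0])]
l 0 [(np.float64(4.7), [67.0, 22.0, -34.0, 125.0, -48.0, 14.0, 86.0])] [(np.float64(4.3), [92.0, 34.0, -66.0, 124.0, 36.0, 14.0, 8.0])]
l 10 [(np.float64(-10.4), [61.0, 18.0, -34.0, 131.0, 9.0, -1.0, 23.0])] [(np.float64(4.3), [87
[... 1347 characters left out ...]
 [(np.float64(-6.9), [69.0, 19.0, -50.0, 134.0, -34.0, 2.0, 61.0])] [(np.float64(-1.5), [82.0, 25.0, -66.0, 134.0, 67.0, 8.0, -37.0])]
s 10 [(np.float64(-16.4), [15.0, 10.0, -2.0, 140.0, -6.0, -7.0, 19.0])] [(np.float64(3.4), [73.0, 22.0, -66.0, 138.0, 105.0, 20.0, -84.0])]
s 20 [(np.float64(-22.0), [-44.0, 18.0, 54.0, 145.0, -7.0, -13.0, 7.0])] [(np.float64(1.2), [62.0, 23.0, -66.0, 140.0, 106.0, 38.0, -94.0])]
s 30 [(np.float64(-22.9), [-59.0, 31.0, 62.0, 145.0, -25.0, -14.0, 11.0])] [(np.float64(1.0), [49.0, 29.0, -66.0, 140.0, 102.0, 59.0, -100.0])]
s 40 [(np.float64(-17.4), [-70.0, 53.0, 70.0, 143.0, 2.0, -8.0, -32.0])] [(np.float64(2.9), [39.0, 38.0, -66.0, 138.0, 99.0, 80.0, -105.0])]
```

```bash
cat >> poses.py <<'E'
import kin
def go(p1,r1,n,p0=None,r0=None,q=None,show=True):
    if q is None: q=np.array(state()['qpos'])
    if p0 is None: p0,r0=cur()
    plan(p1,r1,n,p0,r0); sl=Slerp([0,1],R.concatenate([r0,r1])); mm=999
    for i in range(1,5*n+1):
        a=i/(5*n); q=kin.ik(q,p0+(p1-p0)*a,sl(a),n=3); m=np.minimum(q-kin.lo,kin.hi-q).min(); mm=min(m,mm)
    print('  end q',q.round(0).tolist(),'min margin',mm.round(1),'err mm',(1000*np.linalg.norm(kin.err(q,p1,r1)[:3])).round(1))
    return p1,r1,q
E
python3 - <<'E'
from poses import *
a=go(*gp(LI,-20,.09),3); a=go(*gp(LI,-20,0),1,*a)
lift=LI+.03*u
b=go(*gp(LI,-20,.09),1,*a)
E
```

```text
call 0 [-27.8, 29.9, 18.8] [-0.145, 0.093, -0.155]
call 1 [-33.7, 22.3, 19.7] [-0.145, 0.093, -0.155]
call 2 [-38.3, 13.9, 19.0] [-0.145, 0.093, -0.155]
  end q [72.0, 25.0, -24.0, 109.0, -39.0, 52.0, 86.0] min margin 19.5 err mm 0.0
call 0 [0.0, -0.0, 90.0] [0.0, 0.0, 0.0]
  end q [68.0, 31.0, -26.0, 111.0, -41.0, 42.0, 87.0] min margin 17.1 err mm 0.0
call 0 [-0.0, 0.0, -90.0] [0.0, 0.0, 0.0]
  end q [72.0, 25.0, -24.0, 109.0, -39.0, 52.0, 86.0] min margin 17.6 err mm 0.0
```

Approaching 20° off the top towards the outer side, lid first, keeps the joints well clear of their limits.

Emit:
{"name": "arm_command", "arguments": {"steps": "110 -6 6 4 -.029 .019 -.031; 110 -11 12 8 -.058 .037 -.062; 110 -17 18 11 -.087 .056 -.093; 110 -22 24 15 -.116 .074 -.124; 110 -28 30 19 -.145 .093 -.155"}}

```text
clock: 4.0
eef_pos: [0.3369, -0.3727, 0.3685]
tcp_rot: [165.3, -14.4, 84.2]
force: [0.4, -0.1, 0.7]
opening: 0.0536
```

Emit:
{"name": "arm_command", "arguments": {"steps": "110 -7 4 4 -.029 .019 -.031; 110 -13 9 8 -.058 .037 -.062; 110 -20 13 12 -.087 .056 -.093; 110 -27 18 16 -.116 .074 -.124; 110 -34 22 20 -.145 .093 -.155"}}

```text
clock: 4.42
eef_pos: [0.3602, -0.4048, 0.3466]
tcp_rot: [154.1, -16.3, 94.8]
force: [-0.2, 0.2, -0.6]
opening: 0.0535
```

Emit:
{"name": "arm_command", "arguments": {"steps": "110 -8 3 4 -.029 .019 -.031; 110 -15 6 8 -.058 .037 -.062; 110 -23 8 11 -.087 .056 -.093; 110 -38 14 19 -.145 .093 -.155; 110 -38 14 19 -.145 .093 -.155"}}

```text
clock: 4.83
eef_pos: [0.3836, -0.4378, 0.3236]
tcp_rot: [142.6, -16.3, 105.6]
force: [-1.5, 0.8, -0.8]
opening: 0.0536
```

```bash
python3 - <<'E'
from poses import *
w=wrist('w2'); s=state(); print(s['clock'],s['qpos'].round(1),s['opening'])
a=go(*gp(LI,-20,0),1)
n=rE.apply([0,1,0])
print('lid rim circle proj (u,v extremes)',[proj(w,LI+.055*(np.cos(t)*v+np.sin(t)*u)).round(0).tolist()[0] for t in np.radians([0,45,90,135,180])])
E
```

```text
4.8833 [ 72.2  25.3 -24.2 109.1 -39.3  51.9  86.3] 0.053887982568343984
call 0 [0.7, -1.1, 87.4] [0.005, -0.005, 0.005]
  end q [68.0, 31.0, -26.0, 111.0, -41.0, 42.0, 87.0] min margin 17.1 err mm 0.0
lid rim circle proj (u,v extremes) [[257.0, 132.0], [257.0, 136.0], [257.0, 175.0], [256.0, 220.0], [256.0, 235.0]]
```

View pics/w2.png

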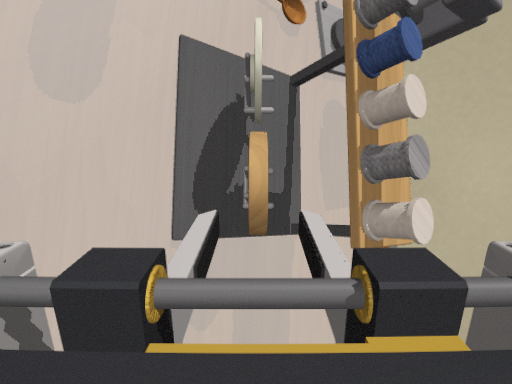

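Lid at columns 249–268, rows 131–235; the prediction (256.5, 132–235) is within about 2 px. Advancing and gripping.

Emit:
{"name": "arm_command", "arguments": {"steps": "110 0 0 15 0 0 0; 110 .5 0 35 0 0 0; 110 .5 .5 55 0 0 0; 110 .7 .5 75 .002 -.003 .003; 110 .7 .5 87 .005 -.005 .005"}}

```text
clock: 5.3
eef_pos: [0.4302, -0.4005, 0.2582]
tcp_rot: [143.4, -16.2, 105.1]
force: [-0.4, -0.2, -0.4]
opening: 0.0535
```

Emit:
{"name": "arm_command", "arguments": {"steps": "150 0 0 0 0 0 0; 255 0 0 0 0 0 0; 255 0 0 0 0 0 0; 255 0 0 0 0 0 0; 255 0 0 0 0 0 0", "force": 30}}

```text
clock: 5.72
eef_pos: [0.4297, -0.4021, 0.2596]
tcp_rot: [143.2, -16.1, 105.1]
force: [-0.0, -0.3, 0.1]
opening: 0.0234
```

```bash
python3 - <<'E'
from poses import *
s=state(); print(s); go(*gp(LI,-20,0),1)
E
```

```text
{'clock': 5.7167, 'qpos': array([ 67.7299229 ,  30.65621819, -26.15886713, 111.40446167,
       -41.45991321,  41.69001323,  87.12046101]), 'qd': array([ 0.13667877,  0.21698282, -0.19869873,  0.21328884, -0.05816208,
       -0.20976709,  0.07069765]), 'tau': array([-1.98868462e-01, -8.79272032e+01, -1.00648767e+01, -3.27020073e+01,
       -2.27120094e+00,  1.52891971e+00, -6.65968121e-02]), 'eef_pos': array([ 0.42966282, -0.40207803,  0.25956351]), 'tcp_rot': array([143.23847943, -16.13080679, 105.10670701]), 'force': array([-0.02906772, -0.27015527,  0.05466032]), 'ft_torque': array([-0.38416411,  0.36120637, -0.00345235]), 'opening': 0.023371614323210388}
call 0 [-1.4, -3.1, 0.8] [0.001, 0.001, 0.003]
  end q [68.0, 31.0, -26.0, 111.0, -41.0, 42.0, 87.0] min margin 17.1 err mm 0.0
```

Emit:
{"name": "arm_command", "arguments": {"steps": "255 0 0 0 0 0 0; 255 0 0 0 0 0 0; 255 0 0 0 0 0 0; 255 0 0 0 0 0 0; 255 0 0 0 0 0 0", "force": 30}}

```text
clock: 6.13
eef_pos: [0.4298, -0.4019, 0.2593]
tcp_rot: [143.2, -16.2, 105.1]
force: [-4.3, -1.2, 6.8]
opening: 0.0178
```

Emit:
{"name": "arm_command", "arguments": {"steps": "255 1 0 -2 0 0 0; 255 3 .5 -8 0 0 0; 255 6 1 -16 0 0 0; 255 10 1 -27 0 0 0; 255 14 1 -38 0 0 0"}}

```text
clock: 6.55
eef_pos: [0.407, -0.4024, 0.2935]
tcp_rot: [143.2, -16.2, 105.2]
force: [0.8, 0.4, -0.7]
opening: 0.0175
```

```bash
python3 - <<'E'
from poses import *
s=state(); print(s['opening'],s['force'],s['ft_torque'])
c=save('scene','s1')
p,r=cur(); d=-r.apply([0,0,1])
# retreat 110 along u, then translate/rotate to above rack middle
a=go(p+.10*d+[0,0,.06],r,1)
q=a[2]; 
for tw in (0,):
  P=bay(0,.075+.047+.18+.12); b=go(P+[-.06,-.2,.02],rR,5,*a); b=go(P,rR,1,*b)
E
```

```text
0.01747404295881742 [ 0.8204271   0.41387581 -0.69168351] [-0.50260316  0.67366777 -0.05733744]
call 0 [16.6, 34.5, -146.2] [0.0, 0.0, 0.0]
  end q [74.0, 17.0, -23.0, 105.0, -38.0, 63.0, 81.0] min margin 18.2 err mm 0.0
call 0 [79.6, 30.4, 48.8] [0.145, 0.029, -0.249]
call 1 [67.4, 55.6, 44.7] [0.145, 0.029, -0.249]
call 2 [49.7, 76.3, 36.8] [0.145, 0.029, -0.249]
call 3 [27.9, 90.6, 25.7] [0.145, 0.029, -0.249]
call 4 [3.8, 97.3, 12.4] [0.145, 0.029, -0.249]
  end q [32.0, 11.0, -48.0, 109.0, 9.0, 64.0, 65.0] min margin 21.9 err mm 0.0
call 0 [-39.1, 205.1, 20.0] [0.0, 0.0, 0.0]
  end q [9.0, 24.0, -49.0, 97.0, 20.0, 67.0, 40.0] min margin 20.9 err mm 0.0
```

Emit:
{"name": "arm_command", "arguments": {"steps": "255 0 0 -15 0 0 0; 255 0 0 -35 0 0 0; 255 0 3 -65 0 0 0; 255 8 15 -105 0 0 0; 255 16.5 34.5 -146 0 0 0"}}

```text
clock: 7.02
eef_pos: [0.3547, -0.4395, 0.4251]
tcp_rot: [143.3, -16.3, 105.1]
force: [1.0, -1.9, 0.0]
opening: 0.0176
```

Emit:
{"name": "arm_command", "arguments": {"steps": "255 16 6 10 .029 .006 -.05; 255 32 12 20 .058 .012 -.1; 255 48 18 30 .087 .017 -.15; 255 64 24 39 .116 .023 -.2; 255 79.5 30.5 49 .145 .029 -.249"}}

```text
clock: 7.43
eef_pos: [0.3876, -0.3431, 0.4252]
tcp_rot: [148.8, -9.5, 118.6]
force: [0.0, -0.2, -1.7]
opening: 0.0179
```

Emit:
{"name": "arm_command", "arguments": {"steps": "255 14 11 9 .029 .006 -.05; 255 27 22 18 .058 .012 -.1; 255 40 33 27 .087 .017 -.15; 255 54 44 36 .116 .023 -.2; 255 67.5 55.5 44.5 .145 .029 -.249"}}

```text
clock: 7.85
eef_pos: [0.4176, -0.2502, 0.4279]
tcp_rot: [155.5, -4.2, 132.0]
force: [0.2, 0.1, -2.1]
opening: 0.0181
```

Emit:
{"name": "arm_command", "arguments": {"steps": "255 10 15 7 .029 .006 -.05; 255 20 30 15 .058 .012 -.1; 255 30 46 22 .087 .017 -.15; 255 40 61 30 .116 .023 -.2; 255 49.5 76.5 37 .145 .029 -.249"}}

```text
clock: 8.27
eef_pos: [0.4478, -0.1566, 0.4299]
tcp_rot: [163.2, -0.7, 145.9]
force: [-0.8, 0.0, -1.8]
opening: 0.0178
```

Emit:
{"name": "arm_command", "arguments": {"steps": "255 6 18 5 .029 .006 -.05; 255 11 36 10 .058 .012 -.1; 255 17 54 15 .087 .017 -.15; 255 22 72 20 .116 .023 -.2; 255 28 90.5 25.5 .145 .029 -.249"}}

```text
clock: 8.68
eef_pos: [0.4777, -0.0635, 0.4324]
tcp_rot: [171.6, 0.8, 160.2]
force: [-0.0, -1.5, -1.7]
opening: 0.0176
```

Emit:
{"name": "arm_command", "arguments": {"steps": "255 1 19 2 .029 .006 -.05; 255 2 38 5 .058 .012 -.1; 255 3 58 7 .087 .017 -.15; 255 3 78 10 .116 .023 -.2; 255 4 97.5 12.5 .145 .029 -.249"}}

```text
clock: 9.1
eef_pos: [0.5076, 0.0303, 0.4345]
tcp_rot: [-180.0, 0.2, 174.5]
force: [0.1, -0.5, -1.8]
opening: 0.0176
```

Emit:
{"name": "arm_command", "arguments": {"steps": "255 -7 35 3 0 0 0; 255 -14 70 6 0 0 0; 255 -21 105 9 0 0 0; 255 -26 130 12 0 0 0; 255 -28 140 14 0 0 0"}}

```text
clock: 9.52
eef_pos: [0.5491, 0.1697, 0.4205]
tcp_rot: [179.8, 0.2, 174.6]
force: [-0.3, -0.4, -0.8]
opening: 0.0178
```

```bash
python3 - <<'E'
from poses import *
w=wrist('w3'); s=state(); print(s['clock'],s['opening'],s['qpos'].round(1),s['eef_pos'],s['tcp_rot'],s['force'])
go(bay(0,.075+.047+.18+.12),rR,1)
m=[(sx*.03,y) for sx in(1,-1) for y in(.069,.051,.015,-.015)]
e=R.from_euler('z',-5.9,degrees=True)
print(proj(w,[np.r_[RK,0]+e.apply([a,b,.086]) for a,b in m]).round(0).tolist())
E
```

```text
9.5667 0.017997569191750325 [ 15.5  20.5 -48.5 101.9  16.8  64.9  46.3] [0.5490827  0.16963509 0.42016152] [1.79820309e+02 1.20876686e-01 1.74632868e+02] [-1.42610168  1.74515214 -2.38959811]
call 0 [-11.0, 58.5, -1.6] [0.003, 0.002, 0.009]
  end q [9.0, 24.0, -48.0, 97.0, 19.0, 67.0, 40.0] min margin 21.8 err mm 0.0
[[366.0, 212.0], [351.0, 212.0], [320.0, 212.0], [295.0, 212.0], [372.0, 162.0], [356.0, 162.0], [324.0, 161.0], [297.0, 161.0]]
```

View pics/w3.png

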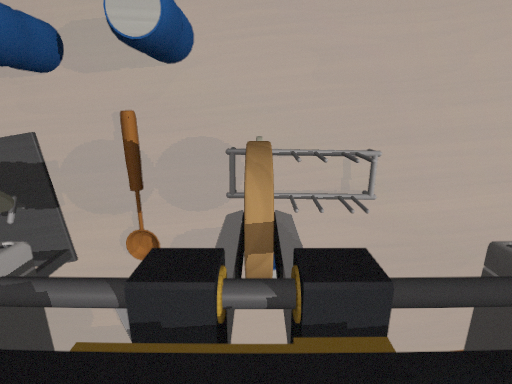

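Tine tops show at about (296..365, 210) and (298..372, 160), within 1–2 px of the predictions. The lid is centred at column 259. Moving over the middle bay.

Emit:
{"name": "arm_command", "arguments": {"steps": "255 -3 14 0 0 0 .002; 255 -6 28 0 .001 0 .004; 255 -9 44 5 .002 .001 .006; 255 -11 58.5 15 .003 .002 .009; 255 -11 58.5 30 .003 .002 .009"}}

```text
clock: 9.98
eef_pos: [0.5662, 0.2244, 0.3917]
tcp_rot: [180.0, 0.1, 173.9]
force: [-1.0, 0.3, -1.6]
opening: 0.018
```

```bash
python3 - <<'E'
from poses import *
w=wrist('w4'); s=state(); print(s['clock'],s['opening'],s['qpos'].round(1),s['eef_pos'],s['tcp_rot'],s['force'])
go(bay(0,.075+.047+.18+.085),rR,1)
m=[(sx*.03,y) for sx in(1,-1) for y in(.069,.051,.015,-.015,-.051,-.069)]
e=R.from_euler('z',-5.9,degrees=True)
q=proj(w,[np.r_[RK,0]+e.apply([a,b,.086]) for a,b in m]); print(q.round(1).tolist())
im=w['color'][90:290,140:400,::-1]; cv2.imwrite('pics/w4z.png',cv2.resize(im,None,fx=3,fy=3,interpolation=cv2.INTER_CUBIC))
E
```

```text
10.0333 0.017827126245385686 [  8.4  25.7 -47.   99.6  20.7  63.9  38.7] [0.56560261 0.22253973 0.38803792] [-1.79861542e+02 -6.74345152e-02  1.73886377e+02] [-1.61127229 -1.39564694 -5.05071658]
call 0 [0.6, 4.2, 1.0] [-0.002, -0.001, -0.004]
  end q [8.0, 26.0, -47.0, 100.0, 21.0, 64.0, 39.0] min margin 23.2 err mm 0.0
[[326.0, 210.5], [309.0, 210.6], [274.9, 210.7], [246.5, 210.7], [212.4, 210.8], [195.4, 210.8], [329.4, 154.0], [311.5, 154.1], [275.7, 154.1], [245.8, 154.2], [209.9, 154.3], [192.0, 154.3]]
```

View pics/w4z.png

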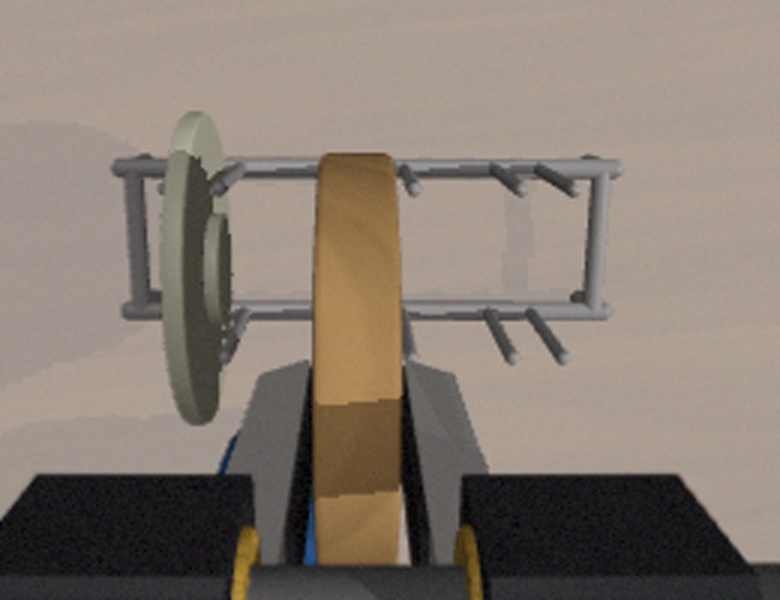

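Emit:
{"name": "arm_command", "arguments": {"steps": "255 0 3 0 -.002 0 0; 255 0 3 0 -.002 0 0; 255 0 3 0 -.002 0 0; 255 0 3 0 -.002 0 0; 255 0 3 0 -.002 0 0"}}

```text
clock: 10.45
eef_pos: [0.5669, 0.2244, 0.3917]
tcp_rot: [180.0, 0.1, 173.7]
force: [-0.2, 0.2, -1.1]
opening: 0.0179
```

```bash
cat > tines.py <<'E'
from poses import *
def tines(name,show=(150,207)):
    w=wrist(name); s=state(); print(s['clock'],s['opening'],s['eef_pos'].round(4),s['tcp_rot'].round(2),s['force'].round(1))
    g=cv2.cvtColor(w['color'],cv2.COLOR_RGB2GRAY).astype(float)
    for y in show: print(y,g[y-1:y+2,185:345].mean(0).round(0).astype(int).tolist())
    return w
E
python3 - <<'E'
from tines import *
w=tines('w5')
e=R.from_euler('z',-5.9,degrees=True)
m=[(sx*.03,y) for sx in(1,-1) for y in(.069,.051,.015,-.015,-.051)]
print(proj(w,[np.r_[RK,0]+e.apply([a,b,.086]) for a,b in m]).round(1).tolist())
p,r=cur(); print('toolplane',proj(w,[p+r.apply([x,0,.302]) for x in(.03,-.03)]).round(1))
E
```

```text
10.5 0.01778062920057464 [0.5669 0.2244 0.3915] [1.7997e+02 8.0000e-02 1.7369e+02] [ 0.2  0.2 -2.7]
150 [83, 73, 81, 133, 144, 143, 145, 135, 119, 116, 128, 132, 131, 133, 132, 130, 107, 71, 64, 64, 64, 65, 66, 67, 88, 78, 77, 82, 79, 89, 111, 114, 118, 125, 138, 145, 148, 148, 148, 145, 144, 144, 144, 145, 144, 145, 147, 147, 148, 147, 147, 147, 146, 146, 144, 145, 145, 145, 145, 143, 116, 87, 94, 104, 104, 103, 103, 102, 103, 103, 101, 101, 102, 102, 100, 101, 100, 98, 99, 99, 100, 98, 97, 98, 96, 101, 107, 147, 144, 88, 68, 81, 105, 124, 139, 151, 152, 152, 151, 151, 150, 151, 153, 153, 152, 151, 152, 152, 151, 151, 151, 151, 151, 151, 151, 152, 151, 152, 150, 151, 144, 110, 84, 55, 58, 64, 73, 87, 129, 146, 152, 152, 153, 151, 160, 152, 133, 114, 85, 70, 53, 58, 63, 67, 75, 96, 135, 152, 156, 161, 159, 130, 71, 84, 111, 133, 151, 155, 144, 161]
207 [158, 158, 159, 159, 159, 158, 158, 159, 159, 142, 115, 111, 111, 109, 111, 110, 106, 76, 66, 64, 64, 65, 63, 64, 66, 67, 66, 66, 82, 90, 84, 73, 68, 138, 158, 159, 161, 159, 161, 160, 159, 159, 160, 160, 160, 159, 160, 160, 160, 160, 159, 160, 160, 160, 160, 160, 160, 159, 160, 90, 119, 130, 139, 139, 140, 141, 144, 142, 141, 142, 142, 142, 142, 143, 142, 143, 143, 142, 139, 139, 135, 137, 135, 134, 136, 135, 138, 142, 126, 95, 83, 104, 124, 134, 151, 159, 160, 160, 159, 160, 161, 160, 160, 161, 160, 160, 161, 160, 161, 160, 160, 161, 161, 160, 162, 161, 162, 161, 161, 161, 161, 161, 119, 70, 82, 105, 124, 153, 160, 162, 162, 162, 161, 161, 162, 161, 162, 162, 131, 80, 68, 84, 107, 123, 154, 161, 162, 161, 162, 162, 162, 162, 161, 162, 161, 163, 162, 161, 161, 162]
[[325.9, 209.9], [308.9, 210.0], [274.8, 210.3], [246.4, 210.4], [212.3, 210.6], [329.1, 153.3], [311.2, 153.4], [275.3, 153.6], [245.4, 153.8], [209.5, 154.0]]
toolplane [[258.5 156.3]
 [258.4 213.4]]
```

Emit:
{"name": "arm_command", "arguments": {"steps": "255 0 3 0 0 0 .004; 255 0 3 8 0 0 .004; 255 0 3 18 0 0 .004; 255 0 3 29 0 0 .004; 255 0 3 40 0 0 .004"}}

```text
clock: 10.92
eef_pos: [0.567, 0.2276, 0.3494]
tcp_rot: [180.0, -0.0, 173.5]
force: [-0.4, -0.3, -1.4]
opening: 0.0181
```

```bash
python3 - <<'E'
from poses import *
w=wrist('w6'); s=state(); print(s['eef_pos'].round(4),s['tcp_rot'].round(2),s['force'].round(1),s['ft_torque'].round(2))
im=w['color'][130:300,160:360,::-1]; cv2.imwrite('pics/w6z.png',cv2.resize(im,None,fx=3.5,fy=3.5,interpolation=cv2.INTER_CUBIC))
E
```

```text
[0.5666 0.2272 0.3472] [-1.7995e+02 -1.4000e-01  1.7349e+02] [-1.7 -1.1 -4.4] [-0.02 -0.   -0.02]
```

View pics/w6z.png

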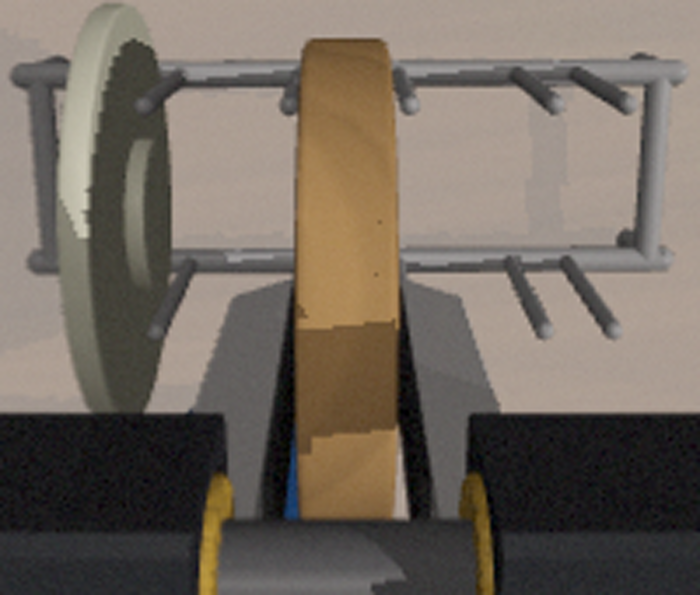

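The lid is centred between its tines (288 and 409 in the zoom, lid at 302–388). Lowering.

Emit:
{"name": "arm_command", "arguments": {"steps": "255 0 0.5 7 0 0 -.006; 255 0 0.5 15 0 0 -.006; 255 0 0.5 23 0 0 -.006; 255 0 0.5 31 0 0 -.006; 255 0 0.5 36 0 0 -.006"}}

```text
clock: 11.38
eef_pos: [0.5671, 0.2281, 0.3138]
tcp_rot: [180.0, -0.0, 173.8]
force: [0.0, -0.5, -1.1]
opening: 0.0177
```

Emit:
{"name": "arm_command", "arguments": {"steps": "255 0 0 1 0 0 0; 255 0 0 2 0 0 0; 255 0 0 3 0 0 0; 255 0 0 4 0 0 0; 255 0 0 4 0 0 0"}}

```text
clock: 11.8
eef_pos: [0.5673, 0.2283, 0.3112]
tcp_rot: [180.0, 0.1, 173.8]
force: [0.9, -0.9, -0.7]
opening: 0.0178
```

```bash
python3 -c "
from poses import *
for _ in range(4):
  s=state(); print(s['eef_pos'].round(4),s['force'].round(1),s['ft_torque'].round(2)); read_camera('top')"
```

```text
[0.5673 0.2283 0.3112] [ 0.9 -0.9 -0.7] [ 0.01 -0.1   0.02]
[0.5673 0.2283 0.3112] [-0.7  0.1 -0.9] [ 0.06 -0.16  0.01]
[0.5673 0.2283 0.3113] [ 0.2 -0.  -1.3] [ 0.06 -0.18  0.01]
[0.5673 0.2283 0.3112] [ 0.2  0.8 -1.2] [ 0.   -0.16  0.02]
```

Emit:
{"name": "arm_command", "arguments": {"steps": "255 0 0 1 0 0 0; 255 0 0 2 0 0 0; 255 0 0 3 0 0 0; 255 0 0 4 0 0 0; 255 0 0 4 0 0 0"}}

```text
clock: 12.42
eef_pos: [0.5673, 0.2288, 0.3085]
tcp_rot: [180.0, 0.1, 173.8]
force: [-6.3, -2.8, 20.9]
opening: 0.0177
```

```bash
python3 -c "
from poses import *
for _ in range(3):
  s=state(); print(s['eef_pos'].round(4),s['force'].round(1),s['ft_torque'].round(2)); read_camera('top')"
```

```text
[0.5673 0.2288 0.3085] [-6.3 -2.8 20.9] [-1.04  1.53 -0.09]
[0.5673 0.2288 0.3085] [-8.  -2.2 22.3] [-1.01  1.56 -0.09]
[0.5673 0.2288 0.3085] [-6.6 -2.7 21.9] [-1.03  1.47 -0.08]
```

Contact is at 0.3085 with Fx −6 N, so the lid touches the far rail first. I raise it, shift about 3 mm to −x and set it down again.

Emit:
{"name": "arm_command", "arguments": {"steps": "255 0 0 -3 0 0 0; 255 3 -.5 -3 0 0 0; 255 3 -.5 -3 0 0 0; 255 3 -.5 -1 0 0 0; 255 3 -.5 0 0 0 0"}}

```text
clock: 12.98
eef_pos: [0.5641, 0.2282, 0.307]
tcp_rot: [180.0, 0.0, 173.8]
force: [-6.1, -1.8, 18.8]
opening: 0.018
```

```bash
python3 - <<'E'
from poses import *
for _ in range(2):
  s=state(); print(s['clock'],s['eef_pos'].round(4),s['force'].round(1),s['ft_torque'].round(2)); w=wrist('w7')
im=w['color'][110:300,160:360,::-1]; cv2.imwrite('pics/w7z.png',cv2.resize(im,None,fx=3,fy=3,interpolation=cv2.INTER_CUBIC))
E
```

```text
12.9833 [0.5641 0.2282 0.307 ] [-6.1 -1.8 18.8] [-0.45  1.22 -0.08]
13.0333 [0.5642 0.2283 0.3071] [-2.6 -1.4  8.5] [-0.63  0.54 -0.13]
```

View pics/w7z.png

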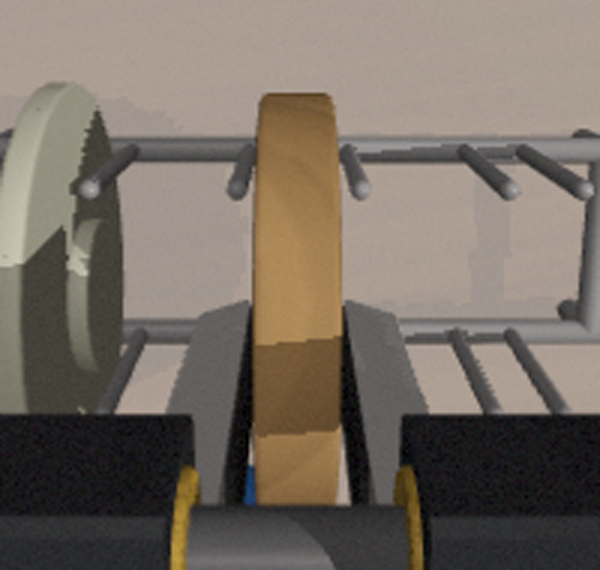

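```bash
python3 - <<'E'
from poses import *
w=dict(np.load('pics/w7.npz')); T=w['T']
p=np.array([.5641,.2282,.307]); r=R.from_euler('xyz',[180,0,173.8],degrees=True)
t=np.linspace(0,2*np.pi,721)
for x0 in(-12,-8,-4,0,4):
  for d in(.222,.227,.232):
    P=[p+r.apply([x0/1000+.055*np.cos(a),0,d+.055*np.sin(a)]) for a in t]; print(x0,d,proj(w,P)[:,1].min().round(1))
print('rail near/far axis rows',proj(w,[np.r_[RK,0]+R.from_euler('z',-5.9,degrees=True).apply([a,.05,.024]) for a in(-.03,.03)]).round(1))
E
```

```text
-12 0.222 154.2
-12 0.227 153.2
-12 0.232 152.3
-8 0.222 148.7
-8 0.227 147.9
-8 0.232 147.1
-4 0.222 143.2
-4 0.227 142.5
-4 0.232 141.8
0 0.222 137.6
0 0.227 137.0
0 0.232 136.4
4 0.222 131.9
4 0.227 131.4
4 0.232 131.0
rail near/far axis rows [[310.5 160.7]
 [307.9 221.2]]
```

Emit:
{"name": "arm_command", "arguments": {"steps": "255 0 0 -3 0 0 0; 255 3.5 -.5 -3 0 0 0; 255 3.5 -.5 -3 0 0 0; 255 3.5 -.5 -1 0 0 0; 255 3.5 -.5 0 0 0 0"}}

```text
clock: 13.5
eef_pos: [0.5606, 0.2279, 0.3066]
tcp_rot: [180.0, 0.0, 173.8]
force: [-0.8, -1.1, -2.5]
opening: 0.0175
```

```bash
python3 -c "
from poses import *
for _ in range(2):
  s=state(); print(s['eef_pos'].round(4),s['force'].round(1),s['ft_torque'].round(2)); read_camera('top')"
```

```text
[0.5606 0.2279 0.3066] [-0.8 -1.1 -2.5] [ 0.05 -0.1   0.01]
[0.5606 0.2279 0.3065] [ 0.5  0.4 -1.5] [ 0.1  -0.18  0.03]
```

Free now; lower gently to contact.

Emit:
{"name": "arm_command", "arguments": {"steps": "255 0 0 .5 0 0 0; 255 0 0 1 0 0 0; 255 0 0 1.5 0 0 0; 255 0 0 2 0 0 0; 255 0 0 2 0 0 0"}}

```text
clock: 14.02
eef_pos: [0.5612, 0.228, 0.3059]
tcp_rot: [180.0, 0.1, 173.8]
force: [-0.0, -2.5, 11.0]
opening: 0.0179
```

```bash
python3 -c "
from poses import *
for _ in range(2):
  s=state(); print(s['eef_pos'].round(4),s['force'].round(1),s['ft_torque'].round(2)); read_camera('top')"
```

```text
[0.5612 0.228  0.3059] [-0.  -2.5 11. ] [-0.64  0.1   0.03]
[0.5612 0.228  0.3059] [ 1.1 -2.  10.2] [-0.66  0.07  0.08]
```

Emit:
{"name": "arm_command", "arguments": {"steps": "130 0 0 -.5 0 0 0; 130 0 0 -.5 0 0 0; 130 0 0 -.5 0 0 0; 130 0 0 -.5 0 0 0; 130 0 0 -.5 0 0 0"}}

```text
clock: 14.53
eef_pos: [0.5607, 0.228, 0.3054]
tcp_rot: [180.0, 0.0, 173.8]
force: [0.1, 0.2, -0.4]
opening: 0.0449
```

Emit:
{"name": "arm_command", "arguments": {"steps": "130 0 0 -.5 0 0 0; 130 0 0 -10 0 0 0; 130 0 0 -25 0 0 0; 130 0 0 -50 0 0 0; 130 0 0 -85 0 0 0"}}

```text
clock: 14.95
eef_pos: [0.5601, 0.2277, 0.391]
tcp_rot: [-180.0, -0.1, 173.9]
force: [0.8, 0.1, 0.0]
opening: 0.0458
```

```bash
python3 - <<'E'
from poses import *
w=wrist('w8'); s=state(); print(s['clock'],s['eef_pos'].round(4),s['force'].round(1),s['opening'])
o=np.zeros((576,770,3),np.uint8); o[:]=cv2.resize(w['color'][...,::-1],(770,576)); 
t=save('top','t2')['color'][...,::-1]; o[330:576,:330]=cv2.resize(t[130:242,115:265],(330,246),interpolation=cv2.INTER_CUBIC); cv2.imwrite('pics/v8.png',o)
a=go(bay(0,.45)+[-.12,-.25,.04],rR,2); a=go(*gp(SA,-30,.10),4,*a); a=go(*gp(SA,-30,0),1,*a)
E
```

```text
15.0 [0.5612 0.2293 0.3991] [2.6 1.5 7.3] 0.04605777736751074
call 0 [43.7, -131.5, -47.4] [0.002, 0.004, -0.002]
call 1 [44.1, -131.5, -47.0] [0.002, 0.004, -0.002]
  end q [41.0, 1.0, -45.0, 111.0, 0.0, 68.0, 79.0] min margin 20.3 err mm 0.0
call 0 [5.4, -87.4, 44.4] [-0.208, -0.0, 0.294]
call 1 [-21.3, -92.4, 25.5] [-0.208, -0.0, 0.294]
call 2 [-47.8, -85.5, 6.8] [-0.208, -0.0, 0.294]
call 3 [-70.6, -67.7, -9.3] [-0.208, -0.0, 0.294]
  end q [69.0, 25.0, -25.0, 113.0, -43.0, 57.0, 87.0] min margin 15.8 err mm 0.0
call 0 [-0.0, 0.0, 100.0] [0.0, 0.0, 0.0]
  end q [64.0, 31.0, -28.0, 117.0, -47.0, 44.0, 90.0] min margin 11.6 err mm 0.0
```

View pics/v8.png

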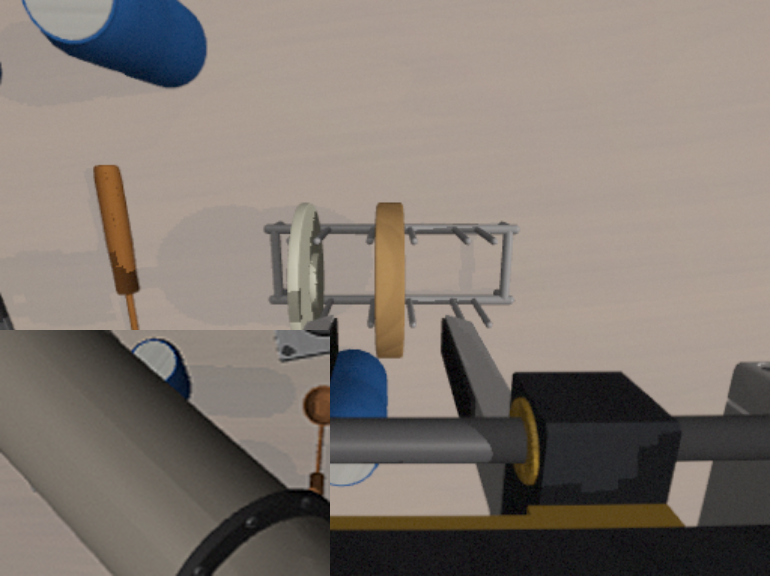

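The lid stands between the middle tines at about (390,280), with the racked saucer untouched at (305,265). From where the lid seated, my heights along the slope were about 3 mm high, so I correct the saucer estimate by about 1.3 mm. Going for the saucer.

Emit:
{"name": "arm_command", "arguments": {"steps": "130 5 -15 -15 0 0 0; 130 14 -42 -25 0 0 0; 130 26 -75 -35 0 0 0; 130 36 -105 -43 0 0 0; 130 44 -131 -47 .002 .004 -.002"}}

```text
clock: 15.47
eef_pos: [0.5018, 0.1013, 0.4392]
tcp_rot: [-179.9, -0.1, 173.9]
force: [1.1, 0.6, 0.5]
opening: 0.0457
```

Emit:
{"name": "arm_command", "arguments": {"steps": "130 9 -26 -10 0 0 0; 130 18 -52 -20 0 0 0; 130 26 -79 -30 0 0 0; 130 35 -105 -40 0 0 0; 130 44 -131 -47 .002 .004 -.002"}}

```text
clock: 15.88
eef_pos: [0.4445, -0.0237, 0.4867]
tcp_rot: [-179.8, -0.3, 174.1]
force: [0.5, -1.0, 0.2]
opening: 0.0462
```

Emit:
{"name": "arm_command", "arguments": {"steps": "130 1 -17 9 -.042 0 .059; 130 2 -35 18 -.083 0 .118; 130 3 -52 27 -.125 0 .176; 130 4 -70 36 -.166 0 .235; 130 5 -87 44 -.208 0 .294"}}

```text
clock: 16.3
eef_pos: [0.4308, -0.1098, 0.4418]
tcp_rot: [168.5, -2.0, 157.2]
force: [-0.3, 1.0, 0.6]
opening: 0.0462
```

Emit:
{"name": "arm_command", "arguments": {"steps": "130 -4 -18 5 -.042 0 .059; 130 -8 -37 10 -.083 0 .118; 130 -13 -55 15 -.125 0 .176; 130 -17 -74 20 -.166 0 .235; 130 -21 -92 25.5 -.208 0 .294"}}

```text
clock: 16.72
eef_pos: [0.4162, -0.196, 0.3979]
tcp_rot: [157.7, -6.9, 141.1]
force: [0.6, 0.5, 0.8]
opening: 0.0462
```

Emit:
{"name": "arm_command", "arguments": {"steps": "130 -10 -17 1 -.042 0 .059; 130 -19 -34 3 -.083 0 .118; 130 -29 -51 4 -.125 0 .176; 130 -38 -68 5 -.166 0 .235; 130 -48 -85.5 7 -.208 0 .294"}}

```text
clock: 17.13
eef_pos: [0.4018, -0.2826, 0.3538]
tcp_rot: [148.6, -14.5, 125.8]
force: [1.1, 0.6, 0.0]
opening: 0.0462
```

```bash
sed -i 's/^LI=/LI=/; s/^flip=/SA=SA-.0013*u\nflip=/' poses.py; python3 - <<'E'
from poses import *
s=state(); print(s['clock'],s['qpos'].round(0)); a=go(*gp(SA,-30,.10),1)
E
```

```text
17.1333 [ 63.  16. -28. 117. -33.  56.  87.]
call 0 [-71.0, -65.2, -10.1] [-0.213, 0.001, 0.289]
  end q [70.0, 25.0, -25.0, 113.0, -43.0, 56.0, 87.0] min margin 16.0 err mm 0.0
```

Emit:
{"name": "arm_command", "arguments": {"steps": "130 -14 -13 -2 -.043 0 .058; 130 -28 -26 -4 -.085 0 .116; 130 -43 -39 -6 -.128 0 .173; 130 -71 -65 -10 -.213 0 .289; 130 -71 -65 -10 -.213 0 .289"}}

```text
clock: 17.55
eef_pos: [0.3871, -0.3733, 0.3086]
tcp_rot: [141.1, -24.3, 110.9]
force: [-1.4, -0.4, -0.3]
opening: 0.0464
```

```bash
python3 - <<'E'
from poses import *
w=wrist('w9'); s=state(); print(s['clock'],s['qpos'].round(0),s['opening']); a=go(*gp(SA,-30,.0),1)
print([proj(w,SA+.055*(np.cos(t)*v+np.sin(t)*u)).round(0).tolist()[0] for t in np.radians([0,45,90,135,180])])
g=cv2.cvtColor(w['color'],cv2.COLOR_RGB2GRAY).astype(int)
for y in range(110,250,12): print(y,g[y,236:286].tolist())
E
```

```text
17.6 [ 70.  25. -25. 113. -43.  56.  87.] 0.04622107305911899
call 0 [2.3, 1.9, 100.3] [0.001, 0.002, -0.006]
  end q [65.0, 31.0, -29.0, 117.0, -47.0, 44.0, 90.0] min margin 11.9 err mm 0.0
[[261.0, 129.0], [261.0, 126.0], [262.0, 156.0], [262.0, 201.0], [262.0, 224.0]]
110 [187, 189, 185, 187, 186, 186, 184, 186, 188, 187, 188, 185, 187, 186, 186, 184, 184, 185, 184, 186, 184, 185, 186, 183, 183, 182, 183, 182, 184, 181, 184, 183, 183, 186, 185, 187, 183, 187, 184, 184, 185, 184, 187, 187, 185, 177, 178, 178, 178, 177]
122 [185, 186, 188, 185, 187, 187, 186, 184, 186, 188, 187, 186, 186, 186, 187, 185, 188, 184, 183, 186, 187, 186, 183, 183, 186, 184, 182, 184, 183, 184, 184, 182, 185, 185, 184, 184, 185, 185, 185, 186, 186, 186, 187, 186, 186, 185, 186, 187, 186, 185]
134 [184, 185, 185, 185, 186, 184, 186, 184, 186, 188, 186, 185, 187, 185, 185, 184, 184, 182, 184, 186, 187, 166, 188, 216, 217, 218, 220, 221, 215, 187, 183, 182, 184, 183, 184, 186, 186, 187, 185, 184, 187, 185, 186, 187, 187, 188, 185, 187, 186, 185]
146 [89, 90, 92, 117, 121, 161, 181, 181, 185, 186, 186, 187, 1
[... 1214 characters left out ...]
0, 79, 84, 82, 82, 83, 84, 77, 81, 80, 71, 87, 88, 88, 89, 91, 89, 91, 86, 88]
218 [60, 56, 54, 55, 60, 56, 57, 56, 55, 60, 58, 54, 59, 54, 88, 91, 95, 90, 91, 93, 92, 93, 91, 113, 113, 113, 116, 116, 115, 113, 92, 92, 92, 88, 91, 90, 89, 90, 92, 90, 89, 86, 89, 90, 89, 89, 90, 86, 88, 88]
230 [58, 61, 57, 57, 52, 58, 57, 57, 60, 60, 58, 56, 54, 55, 55, 59, 56, 57, 90, 93, 90, 91, 90, 91, 92, 88, 92, 90, 87, 88, 89, 87, 89, 89, 94, 87, 89, 87, 86, 90, 85, 88, 86, 89, 90, 87, 89, 91, 83, 89]
242 [59, 58, 56, 58, 61, 61, 55, 56, 56, 60, 88, 90, 90, 85, 88, 89, 93, 88, 92, 69, 64, 64, 87, 88, 88, 90, 91, 88, 88, 89, 90, 89, 92, 90, 89, 88, 89, 88, 90, 90, 87, 89, 88, 91, 88, 91, 89, 88, 86, 87]
```

Saucer rim at columns 259–265, rows ~126–222; predicted 261.5, 126–224. Advancing and gripping.

Emit:
{"name": "arm_command", "arguments": {"steps": "130 1 1 15 0 0 -.003; 130 2 1.5 38 0 0 -.006; 130 2.3 1.9 60 .001 .002 -.006; 130 2.3 1.9 85 .001 .002 -.006; 130 2.3 1.9 100 .001 .002 -.006"}}

```text
clock: 18.02
eef_pos: [0.4376, -0.3113, 0.2416]
tcp_rot: [141.0, -23.9, 112.2]
force: [-0.2, 0.1, -0.1]
opening: 0.0457
```

Emit:
{"name": "arm_command", "arguments": {"steps": "170 0 0 0 0 0 0; 255 0 0 0 0 0 0; 255 0 0 0 0 0 0; 255 0 0 0 0 0 0; 255 0 0 0 0 0 0", "force": 35}}

```text
clock: 18.43
eef_pos: [0.4361, -0.3141, 0.2423]
tcp_rot: [141.1, -23.9, 111.9]
force: [-0.9, -0.4, 1.0]
opening: 0.0164
```

Emit:
{"name": "arm_command", "arguments": {"steps": "255 0 0 0 0 0 0; 255 0 0 0 0 0 0; 255 0 0 0 0 0 0; 255 0 0 0 0 0 0; 255 0 0 0 0 0 0"}}

```text
clock: 18.85
eef_pos: [0.4363, -0.3137, 0.2418]
tcp_rot: [141.1, -24.0, 111.9]
force: [-2.2, -2.2, 7.8]
opening: 0.0068
```

```bash
python3 - <<'E'
from poses import *
s=state(); print(s['clock'],s['qpos'].round(0),s['opening'],s['force'].round(1),s['ft_torque'].round(2)); a=go(*gp(SA,-30,.0),1)
E
```

```text
18.85 [ 64.  31. -29. 117. -46.  44.  90.] 0.006826066584122985 [-2.2 -2.2  7.8] [-0.08 -0.1  -0.04]
call 0 [-2.4, -1.4, -0.6] [-0.004, -0.001, 0.007]
  end q [65.0, 31.0, -29.0, 117.0, -47.0, 44.0, 90.0] min margin 11.9 err mm 0.0
```

Emit:
{"name": "arm_command", "arguments": {"steps": "255 2 .3 -3 0 0 0; 255 5 .6 -9 0 0 0; 255 10 1 -17 0 0 0; 255 15 1 -26 0 0 0; 255 20 1 -35 0 0 0"}}

```text
clock: 19.27
eef_pos: [0.4132, -0.3148, 0.2759]
tcp_rot: [141.1, -24.0, 111.9]
force: [0.2, -1.3, -0.6]
opening: 0.0066
```

```bash
python3 - <<'E'
from poses import *
s=state(); print(s['opening'],s['force'].round(1),s['ft_torque'].round(2))
p,r=cur(); d=-r.apply([0,0,1])
a=go(p+.10*d+[0,0,.06],r,1)
P=bay(.062,.075+.047+.18+.13); b=go(P+[-.09,-.23,.02],rR,5,*a); b=go(P,rR,2,*b)
E
```

```text
0.006647644390999071 [ 0.2 -1.3 -0.6] [-0.7   0.55 -0.05]
call 0 [24.4, 34.4, -142.7] [0.0, 0.0, 0.0]
  end q [72.0, 16.0, -25.0, 111.0, -42.0, 67.0, 82.0] min margin 13.7 err mm 0.0
call 0 [68.0, 28.6, 49.3] [0.166, 0.0, -0.234]
call 1 [58.6, 51.1, 42.6] [0.166, 0.0, -0.234]
call 2 [44.4, 69.5, 32.6] [0.166, 0.0, -0.234]
call 3 [26.6, 82.3, 19.9] [0.166, 0.0, -0.234]
call 4 [6.5, 88.3, 5.7] [0.166, 0.0, -0.234]
  end q [32.0, 8.0, -50.0, 110.0, 7.0, 65.0, 63.0] min margin 18.2 err mm 0.0
call 0 [-32.9, 119.0, 10.0] [0.0, 0.0, 0.0]
call 1 [-32.9, 119.0, 10.0] [0.0, 0.0, 0.0]
  end q [4.0, 27.0, -50.0, 93.0, 22.0, 70.0, 34.0] min margin 18.5 err mm 0.0
```

Emit:
{"name": "arm_command", "arguments": {"steps": "255 0 0 -15 0 0 0; 255 0 0 -35 0 0 0; 255 2 3 -65 0 0 0; 255 12 15 -103 0 0 0; 255 24.5 34.5 -143 0 0 0"}}

```text
clock: 19.68
eef_pos: [0.366, -0.3673, 0.4033]
tcp_rot: [141.2, -24.1, 111.8]
force: [1.2, -1.4, -0.5]
opening: 0.0067
```

Emit:
{"name": "arm_command", "arguments": {"steps": "255 14 6 10 .033 0 -.047; 255 27 12 20 .066 0 -.094; 255 41 17 30 .1 0 -.14; 255 54 23 39 .133 0 -.187; 255 68 28.5 49 .166 0 -.234"}}

```text
clock: 20.1
eef_pos: [0.3913, -0.2794, 0.4106]
tcp_rot: [146.8, -16.0, 123.8]
force: [0.2, 0.2, -1.0]
opening: 0.007
```

Emit:
{"name": "arm_command", "arguments": {"steps": "255 12 10 9 .033 0 -.047; 255 23 20 17 .066 0 -.094; 255 35 31 26 .1 0 -.14; 255 47 41 34 .133 0 -.187; 255 58.5 51 42.5 .166 0 -.234"}}

```text
clock: 20.52
eef_pos: [0.4142, -0.1944, 0.4199]
tcp_rot: [153.8, -9.3, 135.7]
force: [1.1, 0.6, -1.0]
opening: 0.0064
```

Emit:
{"name": "arm_command", "arguments": {"steps": "255 9 14 7 .033 0 -.047; 255 18 28 13 .066 0 -.094; 255 27 42 20 .1 0 -.14; 255 36 56 26 .133 0 -.187; 255 44.5 69.5 32.5 .166 0 -.234"}}

```text
clock: 20.93
eef_pos: [0.4368, -0.1092, 0.429]
tcp_rot: [161.8, -4.2, 148.2]
force: [0.8, -0.3, -1.5]
opening: 0.0065
```

Emit:
{"name": "arm_command", "arguments": {"steps": "255 5 16 4 .033 0 -.047; 255 11 33 8 .066 0 -.094; 255 16 49 12 .1 0 -.14; 255 21 66 16 .133 0 -.187; 255 26.5 82 20 .166 0 -.234"}}

```text
clock: 21.35
eef_pos: [0.4595, -0.0242, 0.4377]
tcp_rot: [170.8, -1.0, 161.2]
force: [0.1, -0.7, -0.4]
opening: 0.0068
```

Emit:
{"name": "arm_command", "arguments": {"steps": "255 1 17 1 .033 0 -.047; 255 3 35 2 .066 0 -.094; 255 4 53 3 .1 0 -.14; 255 5 70 5 .133 0 -.187; 255 6.5 88 5.5 .166 0 -.234"}}

```text
clock: 21.77
eef_pos: [0.482, 0.0605, 0.4466]
tcp_rot: [-179.8, 0.0, 174.5]
force: [-0.3, 0.2, -1.4]
opening: 0.0068
```

Emit:
{"name": "arm_command", "arguments": {"steps": "255 -6 24 -2 0 0 0; 255 -13 48 -4 0 0 0; 255 -20 72 -5 0 0 0; 255 -26 96 -5 0 0 0; 255 -33 119 -5 0 0 0"}}

```text
clock: 22.18
eef_pos: [0.5267, 0.1762, 0.4515]
tcp_rot: [-179.9, 0.0, 174.4]
force: [-1.1, -0.5, -1.0]
opening: 0.0068
```

Emit:
{"name": "arm_command", "arguments": {"steps": "255 -7 28 0 0 0 0; 255 -15 55 0 0 0 0; 255 -23 82 0 0 0 0; 255 -29 105 0 0 0 0; 255 -33 119 0 0 0 0"}}

```text
clock: 22.6
eef_pos: [0.5713, 0.2925, 0.451]
tcp_rot: [-180.0, -0.0, 174.5]
force: [-0.1, -0.2, -1.2]
opening: 0.0069
```

```bash
python3 - <<'E'
from poses import *
s=state(); print(s['clock'],s['opening'],s['eef_pos'].round(4),s['tcp_rot'].round(2),s['force'].round(1))
go(bay(.061,.075+.047+.18+.085)+[-.002,0,0],rR,1)
E
```

```text
22.6 0.006916941180298759 [0.5713 0.2925 0.451 ] [-179.97   -0.    174.49] [-0.1 -0.2 -1.2]
call 0 [1.0, -5.1, 64.0] [-0.001, -0.0, 0.007]
  end q [3.0, 29.0, -49.0, 96.0, 24.0, 66.0, 32.0] min margin 20.5 err mm 0.0
```

Emit:
{"name": "arm_command", "arguments": {"steps": "255 0 -2 8 0 0 .003; 255 0.5 -4 20 0 0 .007; 255 1 -5 36 0 0 .007; 255 1 -5 52 0 0 .007; 255 1 -5 62 0 0 .007"}}

```text
clock: 23.02
eef_pos: [0.5699, 0.2826, 0.3873]
tcp_rot: [-179.8, -0.0, 173.8]
force: [-0.9, -0.4, -2.2]
opening: 0.0066
```

Emit:
{"name": "arm_command", "arguments": {"steps": "255 0 0 0 0 0 0; 255 0 0 0 0 0 0; 255 0 0 0 0 0 0; 255 0 0 0 0 0 0; 255 0 0 0 0 0 0"}}

```text
clock: 23.43
eef_pos: [0.5708, 0.2837, 0.3905]
tcp_rot: [-180.0, 0.1, 173.8]
force: [0.3, 0.4, -0.5]
opening: 0.0068
```

```bash
python3 - <<'E'
from poses import *
w=wrist('w10'); s=state(); print(s['clock'],s['eef_pos'].round(4),s['tcp_rot'].round(2),s['force'].round(1))
e=R.from_euler('z',-5.9,degrees=True); p,r=cur()
m=[(sx*.03,y) for sx in(1,-1) for y in(.069,.051,.015)]
print(proj(w,[np.r_[RK,0]+e.apply([a,b,.086]) for a,b in m]).round(1).tolist())
print('toolplane',proj(w,[p+r.apply([x,0,p[2]-.086]) for x in(.03,-.03)]).round(1).tolist())
t=np.linspace(0,2*np.pi,721)
for x0 in(-5,-2.5,0): print(x0,proj(w,[p+r.apply([x0/1000+.055*np.cos(a),0,.227+.055*np.sin(a)]) for a in t])[:,1].min().round(1))
im=w['color'][110:300,160:360,::-1]; cv2.imwrite('pics/w10z.png',cv2.resize(im,None,fx=3,fy=3,interpolation=cv2.INTER_CUBIC))
E
```

```text
23.4833 [0.5708 0.2837 0.3904] [-1.7996e+02  7.0000e-02  1.7379e+02] [-0.1  0.2 -1.7]
[[270.1, 212.7], [253.0, 212.8], [218.9, 212.9], [270.5, 156.1], [252.5, 156.2], [216.5, 156.3]]
toolplane [[258.6, 155.9], [258.5, 212.6]]
-5 143.9
-2.5 140.5
0 137.1
```

View pics/w10z.png

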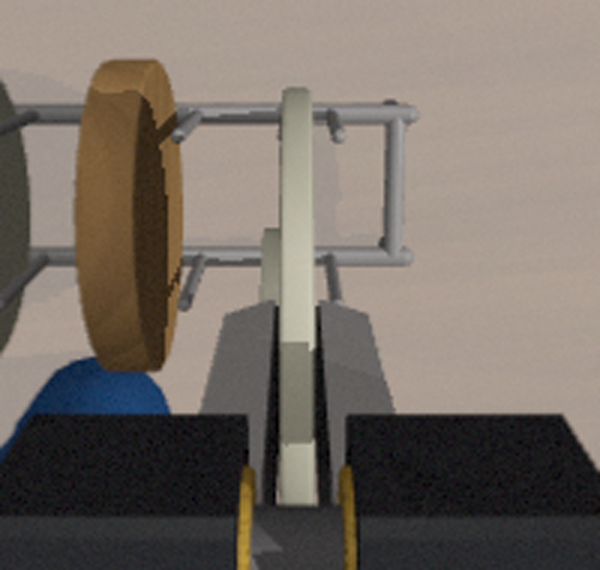

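Zoom: the right tine of the narrow bay is at (338,137), the wide bay's +y tine at (180,137) and the saucer edge at 283–312. The bay centre is about 5 px to the right, so I shift +4.7 mm in y and +1.7 mm in tool x, then check numerically.

Emit:
{"name": "arm_command", "arguments": {"steps": "255 .5 1.5 0 0 0 0; 255 1 3 0 0 0 0; 255 1.7 4.7 2 0 0 0; 255 1.7 4.7 6 0 0 0; 255 1.7 4.7 12 0 0 0"}}

```text
clock: 23.9
eef_pos: [0.5695, 0.2887, 0.3776]
tcp_rot: [-180.0, 0.1, 173.8]
force: [0.1, -0.6, -1.9]
opening: 0.0065
```

Emit:
{"name": "arm_command", "arguments": {"steps": "255 0 0 0 0 0 0; 255 0 0 0 0 0 0; 255 0 0 0 0 0 0; 255 0 0 0 0 0 0; 255 0 0 0 0 0 0"}}

```text
clock: 24.32
eef_pos: [0.5696, 0.2885, 0.3779]
tcp_rot: [-179.9, 0.0, 173.8]
force: [1.1, 0.6, -0.7]
opening: 0.0067
```

```bash
python3 - <<'E'
from poses import *
w=wrist('w11'); s=state(); print(s['clock'],s['eef_pos'].round(4),s['tcp_rot'].round(2),s['force'].round(1))
e=R.from_euler('z',-5.9,degrees=True); p,r=cur()
m=[(sx*.03,y) for sx in(1,-1) for y in(.069,.051,.015)]
print(proj(w,[np.r_[RK,0]+e.apply([a,b,.086]) for a,b in m]).round(1).tolist())
g=cv2.cvtColor(w['color'],cv2.COLOR_RGB2GRAY).astype(int)
for y in range(150,162,2): print(y,g[y,205:285].tolist())
E
```

```text
24.3667 [0.5696 0.2885 0.3779] [-1.7994e+02  4.0000e-02  1.7379e+02] [-0.2 -0.  -1.7]
[[266.1, 218.9], [248.3, 218.9], [212.8, 219.0], [266.2, 160.1], [247.5, 160.2], [210.0, 160.4]]
150 [41, 46, 44, 94, 97, 100, 105, 105, 96, 104, 106, 106, 104, 111, 87, 101, 111, 130, 149, 152, 152, 151, 149, 151, 150, 150, 150, 149, 150, 151, 149, 150, 150, 149, 115, 106, 106, 105, 107, 107, 105, 106, 106, 106, 97, 78, 82, 104, 96, 119, 143, 147, 152, 151, 152, 152, 153, 157, 164, 121, 92, 76, 78, 104, 148, 151, 151, 149, 150, 149, 151, 150, 152, 151, 151, 149, 149, 148, 150, 147]
152 [39, 46, 40, 95, 96, 99, 57, 47, 62, 78, 82, 78, 80, 101, 109, 115, 115, 70, 79, 82, 84, 79, 81, 81, 82, 81, 83, 79, 82, 79, 79, 79, 82, 81, 81, 78, 84, 79, 82, 84, 86, 82, 84, 81, 73, 73, 88, 106, 81, 130, 147, 151, 152, 155, 155, 156, 156, 160, 167, 109, 69, 69, 74, 92, 117, 126, 129, 128, 128, 129, 126, 128, 129, 128, 127, 131, 127, 127, 130, 130]
154 [43, 45, 46, 43, 42, 41, 39, 46, 49, 60, 83, 99, 111, 115, 115, 101, 91, 90, 90, 88, 91, 86, 91, 89, 91, 87, 90, 89, 89, 90, 90, 89, 93, 90, 92, 92, 89, 88, 90, 89, 
[... 657 characters left out ...]
161, 161, 161, 160, 161, 161, 161, 162, 162, 160, 160, 161, 160, 158, 159, 160, 160, 161, 161, 161, 161, 160, 161, 161, 142, 101, 128, 147, 152, 117, 118, 140, 154, 160, 162, 161, 162, 165, 167, 167, 175, 150, 153, 87, 98, 142, 151, 153, 144, 159, 160, 162, 162, 161, 161, 161, 163, 162, 160, 160, 160, 162]
160 [42, 42, 48, 46, 43, 74, 78, 78, 78, 69, 106, 156, 161, 162, 160, 160, 160, 160, 161, 160, 161, 160, 159, 162, 161, 160, 160, 159, 161, 160, 161, 160, 161, 161, 161, 161, 163, 161, 162, 162, 162, 161, 163, 95, 110, 128, 138, 138, 107, 145, 159, 162, 162, 164, 165, 165, 167, 170, 176, 151, 154, 117, 88, 116, 134, 139, 158, 160, 159, 161, 162, 163, 162, 164, 162, 161, 160, 160, 159, 160]
```

Row 158: tine tops at 250 and 269 (bay centre 259.5), saucer centre at 259. It is centred, so I lower.

Emit:
{"name": "arm_command", "arguments": {"steps": "255 0 .3 8 0 0 0; 255 0 .3 18 0 0 0; 255 0 .3 29 0 0 0; 255 0 .3 40 0 0 0; 255 0 .3 50 0 0 0"}}

```text
clock: 24.78
eef_pos: [0.5694, 0.2885, 0.3259]
tcp_rot: [-179.9, -0.0, 173.8]
force: [0.1, 0.0, -1.9]
opening: 0.007
```

Emit:
{"name": "arm_command", "arguments": {"steps": "255 0 0 3 0 0 0; 255 0 0 6 0 0 0; 255 0 0 9 0 0 0; 255 0 0 12 0 0 0; 255 0 0 14 0 0 0"}}

```text
clock: 25.2
eef_pos: [0.5697, 0.2887, 0.3137]
tcp_rot: [-179.9, 0.0, 173.8]
force: [0.2, 0.2, -1.2]
opening: 0.0071
```

Emit:
{"name": "arm_command", "arguments": {"steps": "255 0 0 0 0 0 0; 255 0 0 0 0 0 0; 255 0 0 1 0 0 0; 255 0 0 2 0 0 0; 255 0 0 3 0 0 0"}}

```text
clock: 25.62
eef_pos: [0.5696, 0.2887, 0.3108]
tcp_rot: [-179.9, 0.0, 173.8]
force: [-0.6, -1.0, -1.9]
opening: 0.0069
```

```bash
python3 -c "
from poses import *
for _ in range(3):
  s=state(); print(s['eef_pos'].round(4),s['force'].round(1),s['ft_torque'].round(2)); read_camera('top')"
```

```text
[0.5696 0.2887 0.3108] [-0.6 -1.  -1.9] [ 0.06 -0.14  0.01]
[0.5696 0.2886 0.3105] [-0.1 -0.9 -0.8] [ 0.06 -0.14  0.04]
[0.5696 0.2886 0.3106] [ 0.7  0.7 -1. ] [ 0.07 -0.13  0.01]
```

Emit:
{"name": "arm_command", "arguments": {"steps": "255 0 0 1 0 0 0; 255 0 0 2 0 0 0; 255 0 0 3 0 0 0; 255 0 0 3.5 0 0 0; 255 0 0 3.5 0 0 0"}}

```text
clock: 26.18
eef_pos: [0.5696, 0.2887, 0.307]
tcp_rot: [-179.9, 0.0, 173.8]
force: [-0.2, 0.3, -1.8]
opening: 0.0068
```

```bash
python3 -c "
from poses import *
for _ in range(2):
  s=state(); print(s['eef_pos'].round(4),s['force'].round(1),s['ft_torque'].round(2)); read_camera('top')"
```

```text
[0.5696 0.2887 0.307 ] [-0.2  0.3 -1.8] [-0.03 -0.11  0.01]
[0.5696 0.2887 0.3071] [ 0.   0.3 -1.4] [ 0.03 -0.12  0.  ]
```

Emit:
{"name": "arm_command", "arguments": {"steps": "255 0 0 .7 0 0 0; 255 0 0 1.4 0 0 0; 255 0 0 2 0 0 0; 255 0 0 2.5 0 0 0; 255 0 0 2.5 0 0 0"}}

```text
clock: 26.7
eef_pos: [0.5696, 0.2886, 0.3045]
tcp_rot: [-179.9, 0.0, 173.8]
force: [-0.8, -0.4, -1.1]
opening: 0.0069
```

```bash
python3 -c "
from poses import *
for _ in range(2):
  s=state(); print(s['eef_pos'].round(4),s['force'].round(1),s['ft_torque'].round(2)); read_camera('top')"
```

```text
[0.5696 0.2886 0.3045] [-0.8 -0.4 -1.1] [ 0.04 -0.1  -0.06]
[0.5696 0.2887 0.3046] [ 0.1 -0.1 -2. ] [ 0.05 -0.16  0.05]
```

Emit:
{"name": "arm_command", "arguments": {"steps": "255 0 0 .7 0 0 0; 255 0 0 1.4 0 0 0; 255 0 0 2 0 0 0; 255 0 0 2.5 0 0 0; 255 0 0 2.5 0 0 0"}}

```text
clock: 27.22
eef_pos: [0.5696, 0.2887, 0.3021]
tcp_rot: [-179.9, 0.0, 173.8]
force: [0.8, -0.8, -1.4]
opening: 0.0066
```

```bash
python3 -c "
from poses import *
for _ in range(2):
  s=state(); print(s['eef_pos'].round(4),s['force'].round(1),s['ft_torque'].round(2)); read_camera('top')"
```

```text
[0.5696 0.2887 0.3021] [ 0.8 -0.8 -1.4] [ 0.07 -0.08 -0.02]
[0.5696 0.2887 0.3022] [-0.1  0.3 -1.1] [ 0.05 -0.14 -0.04]
```

Emit:
{"name": "arm_command", "arguments": {"steps": "255 0 0 .5 0 0 0; 255 0 0 1 0 0 0; 255 0 0 1.5 0 0 0; 255 0 0 2 0 0 0; 255 0 0 2 0 0 0"}}

```text
clock: 27.73
eef_pos: [0.5697, 0.289, 0.3015]
tcp_rot: [-180.0, 0.1, 173.8]
force: [-3.4, -2.4, 16.3]
opening: 0.0067
```

```bash
python3 -c "
from poses import *
for _ in range(2):
  s=state(); print(s['eef_pos'].round(4),s['force'].round(1),s['ft_torque'].round(2)); read_camera('top')"
```

```text
[0.5697 0.289  0.3015] [-3.4 -2.4 16.3] [-0.93  1.05 -0.02]
[0.5697 0.289  0.3016] [-4.4 -3.4 16.1] [-0.91  1.03 -0.04]
```

Emit:
{"name": "arm_command", "arguments": {"steps": "255 0 0 -2 0 0 0; 255 2 0 -2 0 0 0; 255 2 0 -1.5 0 0 0; 255 2 0 -.7 0 0 0; 255 2 0 0 0 0 0"}}

```text
clock: 28.25
eef_pos: [0.5684, 0.2891, 0.3018]
tcp_rot: [-180.0, 0.2, 173.8]
force: [2.2, -4.3, 24.3]
opening: 0.0067
```

```bash
python3 -c "
from poses import *
for _ in range(2):
  s=state(); print(s['eef_pos'].round(4),s['force'].round(1),s['ft_torque'].round(2)); read_camera('top')"
```

```text
[0.5684 0.2891 0.3018] [ 2.2 -4.3 24.3] [-1.09 -0.3   0.12]
[0.5684 0.2891 0.3018] [ 1.8 -3.9 19.7] [-1.   -0.08  0.06]
```

Emit:
{"name": "arm_command", "arguments": {"steps": "255 -.5 0 -.8 0 0 0; 255 -.5 0 -1 0 0 0; 130 -.5 0 -1 0 0 0; 130 -.5 0 -1 0 0 0; 130 -.5 0 -1 0 0 0"}}

```text
clock: 28.77
eef_pos: [0.568, 0.2888, 0.3009]
tcp_rot: [-179.9, -0.0, 173.8]
force: [-0.0, -0.4, -0.3]
opening: 0.0232
```

Emit:
{"name": "arm_command", "arguments": {"steps": "130 0 0 0 0 0 0; 130 0 0 0 0 0 0; 130 0 0 0 0 0 0; 130 0 0 -3 0 0 0; 130 0 0 -10 0 0 0"}}

```text
clock: 29.18
eef_pos: [0.5679, 0.2887, 0.3108]
tcp_rot: [-179.9, -0.0, 173.8]
force: [-0.5, -0.1, 0.1]
opening: 0.0457
```

Emit:
{"name": "arm_command", "arguments": {"steps": "130 0 0 -10 0 0 0; 130 0 0 -25 0 0 0; 130 0 0 -45 0 0 0; 130 0 0 -70 0 0 0; 130 0 0 -100 0 0 0"}}

```text
clock: 29.6
eef_pos: [0.5677, 0.2889, 0.4129]
tcp_rot: [-179.9, -0.0, 173.8]
force: [0.2, 0.1, -0.3]
opening: 0.0462
```

Emit:
{"name": "arm_command", "arguments": {"steps": "130 20 -30 -20 0 0 0; 130 40 -60 -40 0 0 0; 130 60 -90 -50 0 0 0; 130 70 -120 -50 0 0 0; 130 70 -140 -50 0 0 0"}}

```text
clock: 30.02
eef_pos: [0.481, 0.1564, 0.4634]
tcp_rot: [-179.8, 0.2, 173.8]
force: [1.1, 0.7, -0.4]
opening: 0.0461
```

Emit:
{"name": "arm_command", "arguments": {"steps": "130 20 -35 0 0 0 0; 130 40 -70 0 0 0 0; 130 60 -110 0 0 0 0; 130 70 -140 0 0 0 0; 130 70 -160 0 0 0 0"}}

```text
clock: 30.43
eef_pos: [0.3938, 0.0041, 0.4628]
tcp_rot: [-179.8, 0.1, 173.7]
force: [1.6, 0.7, 1.1]
opening: 0.0459
```

```bash
python3 - <<'E'
from poses import *
s=state(); print(s['clock'],s['eef_pos'],s['opening'])
t=save('top','t9'); sc=save('scene','s9')
o=np.zeros((560,800,3),np.uint8)
o[:280,:450]=cv2.resize(t['color'][150:290,115:340,::-1],(450,280),interpolation=cv2.INTER_CUBIC)
o[:,450:]=0; o[:280,450:800]=cv2.resize(sc['color'][210:320,240:378,::-1],(350,280),interpolation=cv2.INTER_CUBIC)
o[280:,:373]=cv2.resize(sc['color'][...,::-1],(373,280)); o[280:,400:773]=cv2.resize(t['color'][...,::-1],(373,280)); cv2.imwrite('pics/f.png',o)
E
```

```text
30.4333 [0.3938416  0.00407016 0.46279288] 0.04586487059084368
```

View pics/f.png

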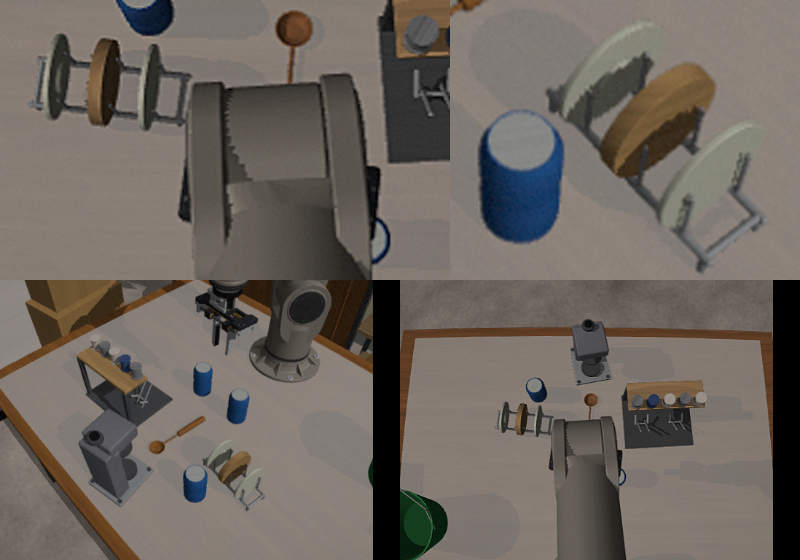

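The final views show the saucer, lid and second saucer upright in their bays, the cans and spoon in place and the arm clear. I hand in.

Emit:
{"name": "arm_command", "arguments": {"steps": "130 0 0 0 0 0 0; 130 0 0 0 0 0 0; 130 0 0 0 0 0 0; 130 0 0 0 0 0 0; 130 0 0 0 0 0 0"}}

```text
clock: 30.95
eef_pos: [0.3966, 0.0066, 0.4615]
tcp_rot: [-180.0, 0.0, 173.9]
force: [0.5, 0.4, 0.4]
opening: 0.046
```

```bash
python3 -c "
from plant import *
print(sign_off())"
```

```text
the job is handed in; nothing more can be done
None
```

I racked the lid in the wide middle bay and the saucer in the empty narrow bay. Each was lowered until the force reading showed it resting on both rails, then released there. I handed the job in at about 31 s of the 67 s allowed; no verdict came back.

**Last checks:** The final top and scene pictures show the saucer, the lid and the second saucer all upright in their bays. The cans are upright and the spoon looks unmoved. The gripper was well clear of everything. I judged these by eye and did not measure the final disc centres or axis angles.

**What went wrong or disagreed:**
- **First approach:** Going straight at the saucer ran joints 5 and 6 into their limits just short of the grasp. I backed off and took both discs 20–30° round the rim instead, lid first.
- **Position errors:** My first estimates were 2–3 mm off, in the lid's height on the easel and in the rack's position. I corrected them from close wrist views.
- **Rail contact:** Both discs touched the far rail first and had to be shifted a few millimetres, the lid about 6 mm and the saucer about 2 mm. The highest force I saw was about 24 N.
- **Picture budget:** I viewed 13 pictures, three over the budget of 10 and one past the allowance.

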